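Clamp a sensor coupon in the ratchet bonding press

TASK

Raise the bonding press's foot (it has a black lifting knob) click by click, leaving the release lever alone, until the pawl holds it clear of the sensor housing's height. Then lay the coupon with the grey sensor housing on the press bed and slide it gently along, housing first, until it is home against the end stop. Only then squeeze the release lever towards the grip blade and lower the foot gently by hand, without letting it drop, so that its full weight rests on the housing; let go and leave the other things on the table where they are.

Things in the scene. Friction and masses are not known exactly. Their poses are not given: they have to be found in the camera images.
- press: Fixed dead-weight bonding press, about 190 x 260 mm and 210 to 280 mm tall. Origin on the table under its toothed post; z up; x points from the foot to the post, y along the bed towards the end stop. The foot's upright axis is at x -95, y 0 mm. A coupon is entered on the bed from the -y end; against the end stop its housing is right under the foot.
- foot_pad (a point): Centre of the underside of the foot, a rubber-faced pad 24 mm across on an upright spindle carried by the rail's arm. The pawl holds it at 4, 14, 24, 34, 44, 54 or 64 mm above the bed (10 mm teeth); top stop at 68 mm. At the start it is at one of the lowest two.
- knob (a point): Centre of the black lifting knob, an upright cylinder 28 mm across and 25 mm tall, 184.5 mm above the foot's underside. From 8 mm below the knob's lower edge is a steel weight disc 48 mm across. It is free from above.
- rail: The sliding rail with its arm, weight, foot and knob, one rigid piece on the toothed post, about 5 N heavy. Lifting takes 3 to 8 N more as the pawl rides over a tooth; let go, it drops back onto the last tooth passed. With the lever squeezed it falls freely. Origin on the post's axis, 35 mm above the foot's underside; moves only along z.
- grip_blade (a point): Middle of the fixed grip blade on top of the rail's arm, 172 mm above the foot's underside and 8 mm to the press's -x of the post's axis: an upright aluminium plate 8 mm thick along the press's x, 26 mm wide along y, from 25 mm below this point (the arm) to 20 mm above it. Moves with the rail.
- lever_blade (a point): Middle of the release lever's upper blade, an upright steel plate 6 mm thick along the press's x, 18 mm wide along y, from far below to 18 mm above this point. When free it stands level with grip_blade and 35 mm from it towards the press's +x (42 mm over both outer faces). Moves with the rail.
- lever: The release lever with its pawl, one rocker; origin on its pivot 72 mm below and 10 mm to -x of lever_blade. Squeezing its blade towards the grip blade (2 to 4 N at the blade) draws the pawl from the teeth: free after 5 to 7 mm, stop after 11 mm, with about 31 mm left over both outer faces. It springs back when let go and rocks by itself as teeth click past.
- coupon: Loose aluminium bar, about 0.2 kg, on the rubber mat (mat top 3 mm above the table): 40 mm wide (x), 190 mm long (y), 10 mm thick; origin at the centre of its underside. The sensor housing, a grey block 26 x 30 mm, stands on its +y end, centred 73 mm from the origin and 22 mm from the bar's end; its top is 26 mm above the bar's underside.
- sensor_top (a point): Centre of the top of the sensor housing.
- spare: Bystander: plain bare bar 30 x 140 x 8 mm on the mat, origin under its centre.
- drivers: Bystander: round screwdriver stand, 110 mm across, 185 mm tall, origin under its centre.
- caliper: Bystander: caliper 230 mm long lying flat, origin under the middle of its beam.
- dish: Bystander: shallow glass dish 90 mm across, origin under its centre.
- bed_end (a point): Middle of the top edge of the bed's open end, 180 mm to the press's -y side of the foot's axis. The bed is a flat steel strip, 56 mm wide, top 20 mm above the table, running from here along the press's +y past the foot.
- end_stop (a point): Foot of the end stop's face, on the bed's centre line, 22 mm past the foot's axis (press +y); the stop is 10 mm high. Before it two side guides, 8 mm high and 43 mm apart, flank the bed from 62 mm before this point, with flared mouths that begin 83 mm before it (60 mm apart).
- solvent: Bystander: white bottle 56 mm across, 130 mm tall, origin under its centre.
Not all that is in view belongs to the job. What is shaped like the coupon but red is not meant.

How it is judged (in metres and radians):
On the way, in this order (a step that is already met when the one before it is completed fails the run):
1. the foot is raised above the height of the housing (foot more than 28 mm above the bed) and the pawl alone holds it, fingers touching nothing (z of foot_pad in the frame of press above 0.048 m and contact force between the fingers and anything else below 0.3 N), for 0.3 s.
2. the coupon lies flat on the bed with its housing under the raised foot (centres within 4 mm) (horizontal distance between sensor_top and foot_pad below 0.004 m and z of coupon in the frame of press between 0.018 and 0.023 m and angle between coupon's own z axis and vertical below 0.04 rad and z of foot_pad in the frame of press above 0.048 m and contact force between rail and coupon below 0.3 N), for 0.2 s.
3. the foot rests on the housing (contact force between rail and coupon above 2.5 N), for 0.2 s.
At the end, for the whole second after the job is handed in: The coupon lies flat on the bed with its housing's centre within 5 mm of the foot's axis, the foot rests on the housing with more than 3 N (its weight, not caught on a tooth; its underside 23.5 to 28.5 mm above the bed), everything is at rest and let go (contact force between rail and coupon above 3 N and horizontal distance between sensor_top and foot_pad below 0.005 m and z of coupon in the frame of press below 0.023 m and angle between coupon's own z axis and vertical below 0.04 rad and z of foot_pad in the frame of press between 0.0435 and 0.0485 m and linear speed of each of coupon, rail below 0.01 m/s); the robot touches nothing.
It fails at once if the fingers touch the release lever (over 1 N) before the housing is under the foot (centres over 10 mm apart) (contact force between the fingers and lever above 1 N and horizontal distance between sensor_top and foot_pad above 0.01 m).
It fails at once if the foot is pressed hard onto the coupon (over 15 N) (contact force between rail and coupon above 15 N).
It fails at once if the foot drops onto the housing instead of being lowered (faster than 0.15 m/s less than 14 mm above it) (horizontal distance between sensor_top and foot_pad below 0.01 m and z of foot_pad in the frame of press below 0.06 m and linear speed of rail above 0.15 m/s).
It fails at once if the coupon is set down hard on the press or rammed against it (over 30 N, before the foot bears on it) (contact force between coupon and press above 30 N and contact force between rail and coupon below 0.3 N).
It fails at once if a bystander is moved more than 20 mm (distance of any of spare, drivers, caliper, dish, solvent from where it was at the start of the episode above 0.02 m).
It also fails if it takes over 72 s, if anything falls off the work surface, if the arm or the gripper's body presses on something with over 40 N, if the wrist force passes 120 N, or if a joint passes its speed limit or range.

ROBOT

A 7-joint arm with a two-finger parallel gripper is mounted at the origin on the work surface. World frame = base frame: x ahead of the robot, y to its left, z up, the work surface at z = 0. Lengths are in mm, angles in rad, forces in N, time in s.
With the tool pointing down it reaches from about 400 to 875 mm from the base axis. Payload 4.4 kg.
Tool frame: the origin (TCP) lies between the finger pads; the fingertips stand 11 mm ahead of it and the grasp point (between the pads) lies 8 mm behind it; y points along the fingers, x is the direction in which the jaws open and shut, and the axes are right-handed (so a half turn about y gives the same grasp; the last joint's range is limited). The gripper opens to 85 mm and grips with 20 to 120 N. Pads are 22 mm wide; open, the fingers measure 114 mm over their backs; the gripper's body (76 mm by 85 mm) begins 54 mm behind the grasp point. The pads swing forward as they close: fully open they stand 13 mm farther back than shut.
Start: joints at [-1.397, 0.628, 0.038, 1.517, -0.027, 0.996, -0.02], TCP at [154.354, 631.421, 214.613] pointing down, gripper open.
Joint ranges: [-3.06, 3.06], [-0.37, 2.12], [-1.25, 1.32], [0.18, 2.47], [-1.1, 4.24], [0.23, 1.98], [-2.94, 2.94]. Speed limits (rad/s): [2.57, 2.57, 3.14, 3.14, 3.14, 3.14, 3.14].

INTERFACE

Orientations are given as [roll, pitch, yaw] about the fixed x, y, z axes, in that order (R = Rz(yaw) Ry(pitch) Rx(roll)).
In Python, from cell import * gives the robot as it stands.
- The arm moves only by the shell command python3 -m jog 'ROWS'. ROWS is JSON, a list of rows, each an object of numbers: "x", "y", "z": the shift along the tool's x, y, z in mm; "ax", "ay", "az": the turn, a rotation vector about the tool's x, y, z in rad; "grip": the finger opening in mm, from 0 to 85.4. In form: [{"x": .., "y": .., "z": .., "ax": .., "ay": .., "az": .., "grip": ..}, ...]. A call has 1 to 5 rows; each row is the pose to reach, as a shift and turn from the pose commanded when the call began, along the tool's axes at that moment; what a row does not reach only later rows make up. A row lasts 1/10 s, in which the tool goes at most 50 mm and 8.59 degrees, less where a joint would pass 70% of its speed; a pose out of reach is approached as far as the arm can. A call with a gripper value outside its range is refused whole. The fingers move at their own pace and stop on an object; the grip force is fixed at half the most. Time passes only in rows, so rows that repeat a pose let the fingers close. It gives the time, the measured TCP pose, the force and the opening at its end, in the units of the state.
- read_state(): the state, without advancing time (a new reading comes with each control period).
- get_image(name): name is "side" or "top"; returns a dict with "color" (480x640x3 uint8, red, green, blue), "vfov" (degrees; the focal length in pixels is half the picture's height over the tangent of half this angle, whatever the lens; pixels are square), "cx", "cy" (the principal point, pixels), "k1" (the pictures are not rectified: a ray, as slopes to the right and down, at radius r is drawn at 1 + k1 r^2 times it, then the intrinsics apply), "camera_from_world" (4x4, takes a point from world to camera coordinates). Camera axes: x right, y down, z forward; pixel columns grow to the right and rows downward; lengths in mm; the calibration is good to about 2 mm. A picture is of the moment at which its call begins. There is no depth.
- finish_job(): hands the job in, once; it reports no verdict.
The state is a dict: "clock": time; "qpos": joint angles; "qd": joint speeds; "tau": joint torques, N m; "eef_pos": TCP position; "tool_rot": TCP orientation; "force": force on the tool from outside, world axes, zero at the start; "torque": the same for the moment, N m; "width": finger opening in mm.
Only numpy, scipy, OpenCV 4.12 (cv2) and the standard library are available. Lean on these libraries where they do the work, as an engineer would, in place of code of your own. Each camera call takes 0.05 s, during which the arm holds its last target.

## Working session

There is one attempt and no reset: what is moved stays moved. The work goes in short steps, Python scripts to look and compute and a shell command to move; the robot and the scene stay as the last step left them, time stands still between calls to the robot, and variables do not carry over. Pictures are saved under pics/ and viewed, and the job is handed in when it is done.

```bash
ls; mkdir -p pics; python3 - <<'E'
from cell import *
import cv2
print(read_state())
for n in ("side","top"):
    d=get_image(n); cv2.imwrite(f"pics/{n}0.png",d["color"][:,:,::-1])
    print(n,{k:v for k,v in d.items() if k!="color"})
E
```

```text
pics
{'clock': 0.0, 'qpos': array([-1.39679704,  0.62933955,  0.03841321,  1.51838298, -0.0269995 ,
        0.99627759, -0.02000385]), 'qd': array([-0.00081017, -0.00141111,  0.00068292, -0.00051987, -0.00080566,
        0.00129486,  0.00130214]), 'tau': array([ 2.84442995e-04, -5.63417423e+01,  1.22614793e+00, -1.93434674e+01,
        1.10481508e-02,  1.06311188e-02,  1.97582345e-06]), 'eef_pos': array([154.1797788 , 630.77252534, 213.68805178]), 'tool_rot': array([-1.57080469,  0.00189041,  1.33101637]), 'force': array([-0.36982437,  0.08212827,  0.54424524]), 'torque': array([ 0.05051181, -0.01231926,  0.01943636]), 'width': 85.53676650009308}
side {'vfov': 54.52622026132338, 'cx': 323.4846698129984, 'cy': 242.06014390460132, 'k1': -0.013367387601271602, 'camera_from_world': array([[ 9.98383013e-01, -5.40886232e-02,  1.74865463e-02,
        -4.68116502e+02],
       [-2.79603366e-02, -7.35095179e-01, -6.77387110e-01,
         4.58310695e+01],
       [ 4.94932121e-02,  6.75802854e-01, -7.35418876e-01,
         1.28316668e+03],
       [ 0.00000000e+00,  0.00000000e+00,  0.00000000e+00,
         1.00000000e+00]])}
top {'vfov': 44.03967540531113, 'cx': 310.6678894153623, 'cy': 240.09674096433613, 'k1': -0.1736458012668429, 'camera_from_world': array([[-2.84380365e-02, -9.99595543e-01, -1.68249718e-04,
        -6.35677561e+01],
       [-9.89818570e-01,  2.81833692e-02, -1.39516654e-01,
         4.90456722e+02],
       [ 1.39464967e-01, -3.80104299e-03, -9.90219710e-01,
         1.62635471e+03],
       [ 0.00000000e+00,  0.00000000e+00,  0.00000000e+00,
         1.00000000e+00]])}
```

View pics/side0.png

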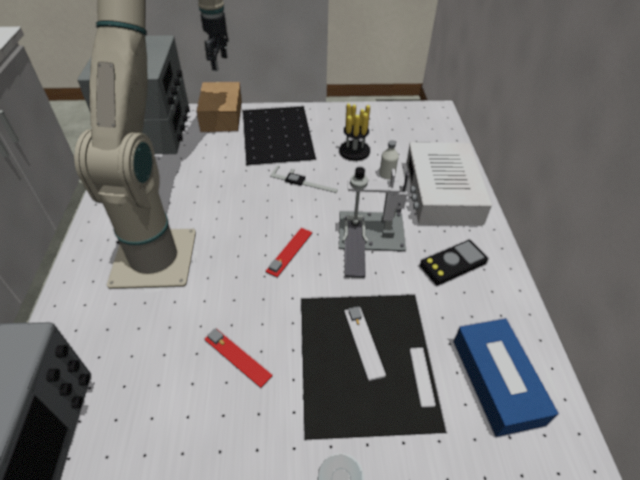

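View pics/top0.png

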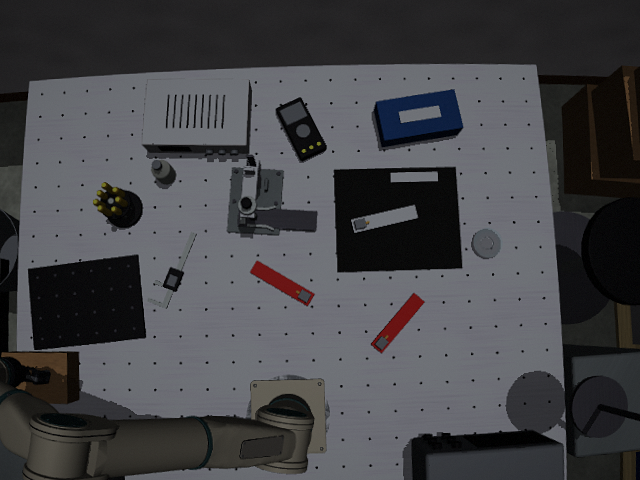

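```bash
cat > h.py <<'E'
import numpy as np, cv2
from cell import *
from scipy.spatial.transform import Rotation as Ro
def cam(d):
    f=240/np.tan(np.radians(d["vfov"]/2)); return f,d["cx"],d["cy"],d["k1"],np.array(d["camera_from_world"])
def proj(d,P):
    f,cx,cy,k,T=cam(d); P=np.atleast_2d(P); c=P@T[:3,:3].T+T[:3,3]; s=c[:,:2]/c[:,2:]
    r2=(s**2).sum(1,keepdims=True); return s*(1+k*r2)*f+[cx,cy]
def ray(d,uv):
    f,cx,cy,k,T=cam(d); t=(np.atleast_2d(np.array(uv,float))-[cx,cy])/f; s=t.copy()
    for _ in range(30): s=t/(1+k*(s**2).sum(1,keepdims=True))
    R=T[:3,:3]; o=-R.T@T[:3,3]; v=np.c_[s,np.ones(len(s))]@R; return o,v
def atz(d,uv,z):
    o,v=ray(d,uv); return o+v*((z-o[2])/v[:,2:])
def crop(d,u0,v0,w,h,s,name,pts=None):
    im=cv2.resize(d["color"][v0:v0+h,u0:u0+w,::-1],None,fx=s,fy=s,interpolation=cv2.INTER_CUBIC)
    im=np.clip(im.astype(float)*1.3,0,255).astype(np.uint8).copy()
    for i in range(0,w,10):
        cv2.line(im,(i*s,0),(i*s,6 if i%50 else 14),(0,0,255),1)
        if (u0+i)%20==0: cv2.putText(im,str(u0+i),(i*s,22),0,.35,(0,0,255))
    for i in range(0,h,10):
        cv2.line(im,(0,i*s),(6,i*s),(0,0,255),1)
        if (v0+i)%20==0: cv2.putText(im,str(v0+i),(8,i*s+4),0,.35,(0,0,255))
    if pts is not None:
        for p in pts: cv2.circle(im,(int((p[0]-u0+.5)*s),int((p[1]-v0+.5)*s)),3,(0,255,0),1)
    cv2.imwrite(name,im)
E
python3 - <<'E'
from h import *
t=get_image("top"); s=get_image("side")
np.save("t0.npy",t,allow_pickle=True); np.save("s0.npy",s,allow_pickle=True)
crop(t,215,145,110,95,7,"pics/t1.png"); crop(t,335,160,130,80,6,"pics/t2.png")
crop(s,325,150,95,140,4,"pics/s1.png"); crop(s,325,290,125,120,5,"pics/s2.png")
E
```

```text
(no output)
```

View pics/t1.png

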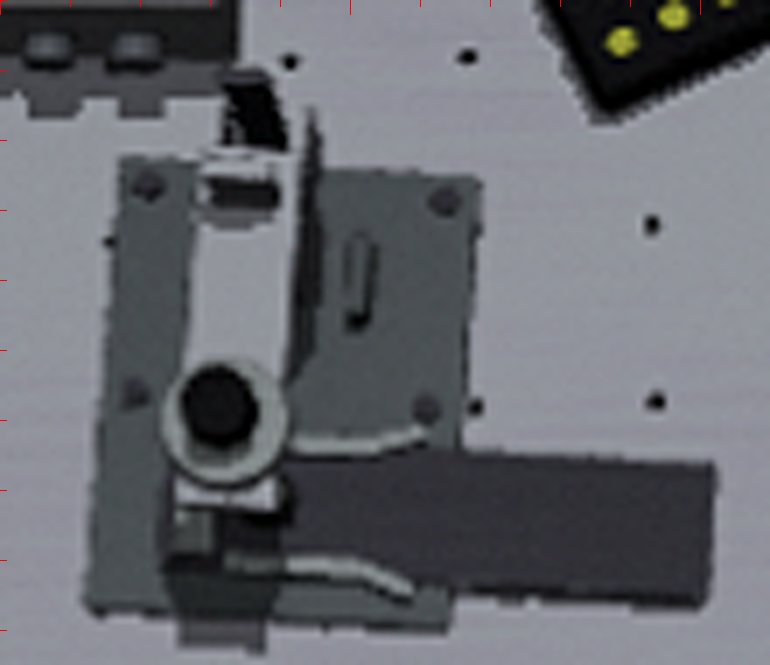

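View pics/t2.png

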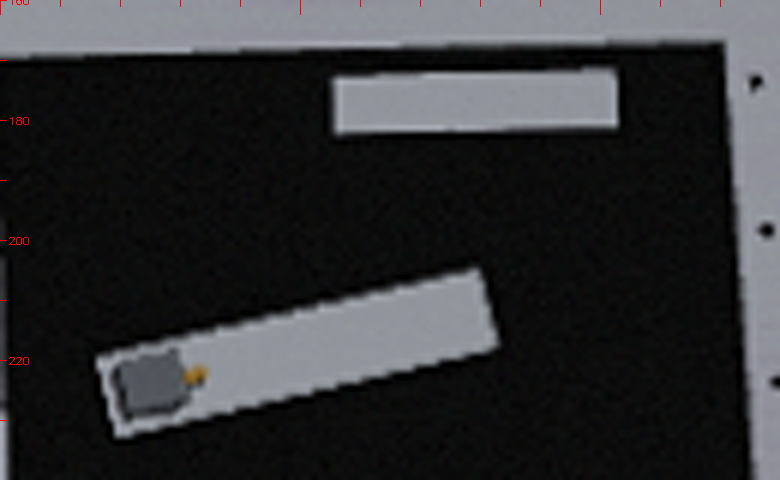

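View pics/s1.png

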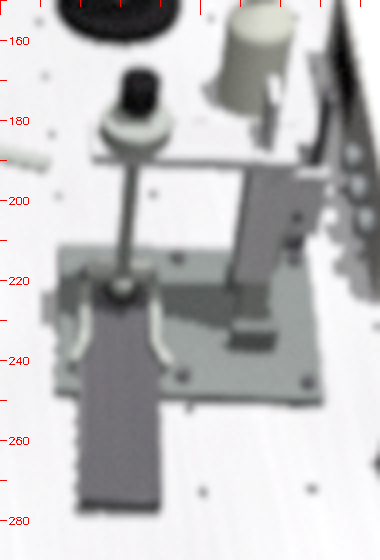

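View pics/s2.png

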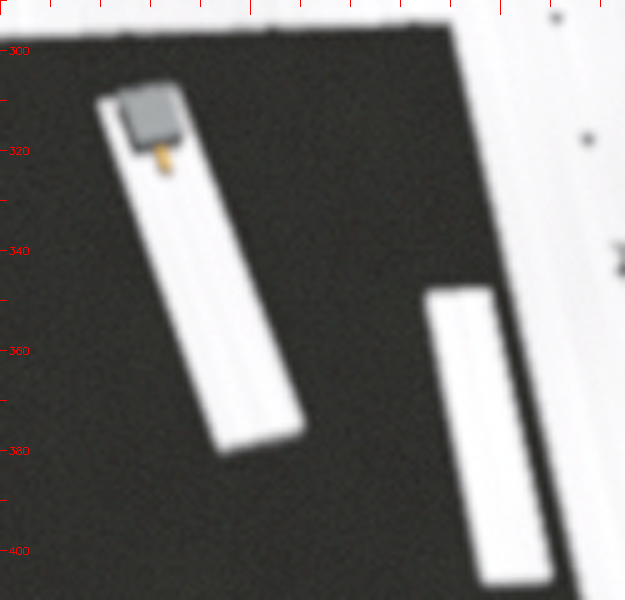

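```bash
cat > fit.py <<'E'
from h import *
from scipy.optimize import least_squares
t=np.load("t0.npy",allow_pickle=True).item(); s=np.load("s0.npy",allow_pickle=True).item()
def c(u0,v0,k,p): return np.array([u0+p[0]/k-.5+.5/k, v0+p[1]/k-.5+.5/k])
T=lambda x,y:c(215,145,7,(x,y)); S=lambda x,y:c(325,150,4,(x,y))
print("cams",ray(t,[[320,240]])[0],ray(s,[[320,240]])[0])
print("table: bed end corners",atz(t,[T(714,462),T(706,600)],20),atz(s,[S(78,500),S(160,500)],20))
pl=[T(122,157),T(480,177),T(448,632),T(85,610)]
print("plate",atz(t,pl,8)); print("plate s",atz(s,[S(56,392),S(322,398)],8))
for h in (4,14):
  print(h,"knobtop",atz(t,[T(217,400)],20+h+197),atz(s,[S(142,74)],20+h+197))
  obs=[(t,T(714,462),(-67,-180,20)),(t,T(706,600),(-123,-180,20)),(s,S(78,500),(-123,-180,20)),(s,S(160,500),(-67,-180,20)),
     (t,T(217,400),(-95,0,217+h)),(s,S(142,74),(-95,0,217+h))]
  def f(p):
    R=Ro.from_euler("z",p[2]).as_matrix(); o=[]
    for d,uv,P in obs: o+=list((proj(d,R@np.array(P,float)+[p[0],p[1],0])-uv)[0])
    return np.array(o)
  r=least_squares(f,[700,100,0]); print(h,r.x,r.cost,np.round(r.fun,1))
C=lambda x,y:c(335,160,6,(x,y)); D=lambda x,y:c(325,290,5,(x,y))
# coupon corners top: hous-left(+?) 
obs=[(t,C(96,354)),(t,C(481,267)),(t,C(499,348)),(t,C(116,438))]
print(np.round(atz(t,[o[1] for o in obs],13),1))
print(np.round(atz(s,[D(97,98),D(180,84),D(304,430),D(220,452)],13),1))
print("housing top",atz(t,[C(148,383)],29),atz(s,[D(150,111)],29))
E
python3 fit.py
```

```text
cams [ 256.8359222   -71.18292438 1678.86467875] [ 405.13297564 -858.79728598  982.89611705]
table: bed end corners [[574.76769333 -96.74638007  20.        ]
 [518.11669247 -91.81402225  20.        ]] [[518.15306226 -92.9245162   20.        ]
 [572.44119531 -95.11347361  20.        ]]
plate [[713.46221192 145.18217001   8.        ]
 [700.0591064   -3.65663232   8.        ]
 [509.83291526  13.363633     8.        ]
 [523.19152498 161.66505987   8.        ]]
plate s [[512.23009946  14.16193748   8.        ]
 [699.39353226   1.27131005   8.        ]]
4 knobtop [[564.10762823  83.84295567 221.        ]] [[566.29418297  99.91741595 221.        ]]
4 [ 6.58707051e+02  7.64831372e+01 -1.00916625e-01] 6.8650297643307985 [-0.3  0.3 -0.6 -0.  -0.1 -0.8  0.6  0.2 -0.9 -0.  -0.2  3.4]
14 knobtop [[561.99994492  82.77957933 231.        ]] [[564.17891812  87.33414272 231.        ]]
14 [ 6.57426204e+02  7.57227930e+01 -9.45413400e-02] 1.1024325087967932 [ 0.2  0.4  0.   0.  -0.1 -0.3  0.6  0.6 -0.8 -0.3 -0.4  0.7]
[[ 550.2 -193.1   13. ]
 [ 587.5 -379.9   13. ]
 [ 547.9 -386.3   13. ]
 [ 509.5 -201.1   13. ]]
[[ 509.4 -197.6   13. ]
 [ 551.9 -190.9   13. ]
 [ 587.5 -380.4   13. ]
 [ 548.4 -389.2   13. ]]
housing top [[ 532.82944845 -215.9356869    29.        ]] [[ 533.00567976 -217.24565145   29.        ]]
```

```bash
cat > plan.py <<'E'
import sys
from h import *
x,y,z,yaw=map(float,sys.argv[1:5]); st=read_state(); R=Ro.from_euler("xyz",st["tool_rot"]).as_matrix()
G=Ro.from_euler("xyz",[-np.pi/2,0,yaw]).as_matrix()
print(np.round(st["eef_pos"],1),np.round(st["tool_rot"],4),"F",np.round(st["force"],2),"w",round(st["width"],1),"clk",st["clock"])
print("shift",np.round(R.T@(np.array([x,y,z])-st["eef_pos"]),1),"rot",np.round(Ro.from_matrix(R.T@G).as_rotvec(),4))
E
python3 plan.py 400 400 330 0.6; python3 plan.py 563 85 300 -0.091
```

```text
[154.2 631.1 214. ] [-1.5708e+00  1.1000e-03  1.3310e+00] F [-0.05 -0.11  0.47] w 85.4 clk 0.2
shift [-166.2 -115.8 -293.6] rot [ 4.00e-04  7.31e-01 -1.00e-03]
[154.2 631.1 214. ] [-1.5708e+00  1.1000e-03  1.3310e+00] F [-0.05 -0.11  0.47] w 85.4 clk 0.2
shift [-433.5  -85.5 -526.7] rot [ 8.000e-04  1.422e+00 -9.000e-04]
```

```bash
python3 -m jog '[{"x":-35,"y":-35,"z":-20,"ay":0.1},{"x":-60,"y":-60,"z":-60,"ay":0.25},{"x":-90,"y":-90,"z":-100,"ay":0.4},{"x":-120,"y":-115,"z":-140,"ay":0.55},{"x":-150,"y":-115,"z":-180,"ay":0.7}]'; python3 plan.py 563 85 300 -0.091
```

```text
[154.2 631.1 214. ] [-1.5708e+00  1.1000e-03  1.3310e+00] F [-0.05 -0.11  0.47] w 85.4 clk 0.2
shift [-433.5  -85.5 -526.7] rot [ 8.000e-04  1.422e+00 -9.000e-04]$[0]: bad value
```

```bash
python3 -m jog '[{"x":-35,"y":-35,"z":-20,"ax":0,"ay":0.1,"az":0,"grip":85},{"x":-60,"y":-60,"z":-60,"ax":0,"ay":0.25,"az":0,"grip":85},{"x":-90,"y":-90,"z":-100,"ax":0,"ay":0.4,"az":0,"grip":85},{"x":-120,"y":-115,"z":-140,"ax":0,"ay":0.55,"az":0,"grip":85},{"x":-150,"y":-115,"z":-180,"ax":0,"ay":0.7,"az":0,"grip":85}]'; python3 plan.py 563 85 300 -0.091
```

```text
clock: 0.7
eef_pos: [282.9, 457.6, 329.5]
tool_rot: [-1.568, -0.004, 0.626]
force: [1.0, -0.1, -0.6]
width: 84.4
[282.9 457.6 329.5] [-1.5681 -0.0042  0.6262] F [ 0.96 -0.07 -0.56] w 84.4 clk 0.7
shift [   8.5   28.3 -466.2] rot [-0.0041  0.7172  0.003 ]
```

```bash
python3 -m jog '[{"x":0,"y":0,"z":-50,"ax":0,"ay":0.14,"az":0,"grip":85},{"x":0,"y":0,"z":-100,"ax":0,"ay":0.28,"az":0,"grip":85},{"x":0,"y":0,"z":-150,"ax":0,"ay":0.42,"az":0,"grip":85},{"x":5,"y":0,"z":-200,"ax":0,"ay":0.56,"az":0,"grip":85},{"x":8,"y":0,"z":-250,"ax":0,"ay":0.7,"az":0,"grip":85}]'; python3 plan.py 562.5 84.5 300 -0.091
```

```text
clock: 1.2
eef_pos: [436.3, 259.1, 327.2]
tool_rot: [-1.57, -0.0, -0.074]
force: [-0.7, 0.9, -0.2]
width: 85.2
[436.3 259.1 327.2] [-1.5699e+00 -3.0000e-04 -7.4200e-02] F [-0.67  0.92 -0.23] w 85.2 clk 1.2
shift [ 138.8   27.1 -164.8] rot [-0.0009  0.0168  0.0003]
```

```bash
python3 -m jog '[{"x":35,"y":0,"z":-35,"ax":0,"ay":0.017,"az":0,"grip":85},{"x":69,"y":0,"z":-69,"ax":0,"ay":0.017,"az":0,"grip":85},{"x":104,"y":10,"z":-104,"ax":0,"ay":0.017,"az":0,"grip":85},{"x":138,"y":20,"z":-138,"ax":0,"ay":0.017,"az":0,"grip":85},{"x":139,"y":27,"z":-165,"ax":0,"ay":0.017,"az":0,"grip":85}]'; python3 -m jog '[{"x":0,"y":0,"z":0,"ax":0,"ay":0,"az":0,"grip":85},{"x":0,"y":0,"z":0,"ax":0,"ay":0,"az":0,"grip":85}]'; python3 plan.py 562.5 84.5 300 -0.091; python3 - <<'E'
from h import *
t=get_image("top"); s=get_image("side"); st=read_state()
p=st["eef_pos"]
print(proj(t,p),proj(s,p))
crop(t,200,140,110,95,7,"pics/t3.png"); crop(s,300,80,120,180,3,"pics/s3.png")
E
```

```text
clock: 1.7
eef_pos: [565.8, 82.6, 298.9]
tool_rot: [-1.573, -0.002, -0.089]
force: [-0.2, -1.2, -1.2]
width: 85.0
clock: 1.9
eef_pos: [562.4, 86.2, 299.7]
tool_rot: [-1.57, 0.001, -0.087]
force: [-0.0, 0.4, 0.9]
width: 85.1
[562.4  86.2 299.7] [-1.5703e+00  9.0000e-04 -8.7500e-02] F [-0.03  0.43  0.94] w 85.1 clk 1.9
shift [ 0.2 -0.3 -1.7] rot [-0.0005  0.0035 -0.0009]
[[240.16577948 195.67521899]] [[361.51396093 145.7215076 ]]
```

View pics/s3.png

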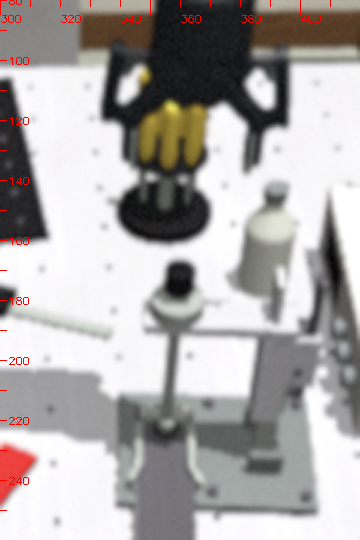

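View pics/t3.png

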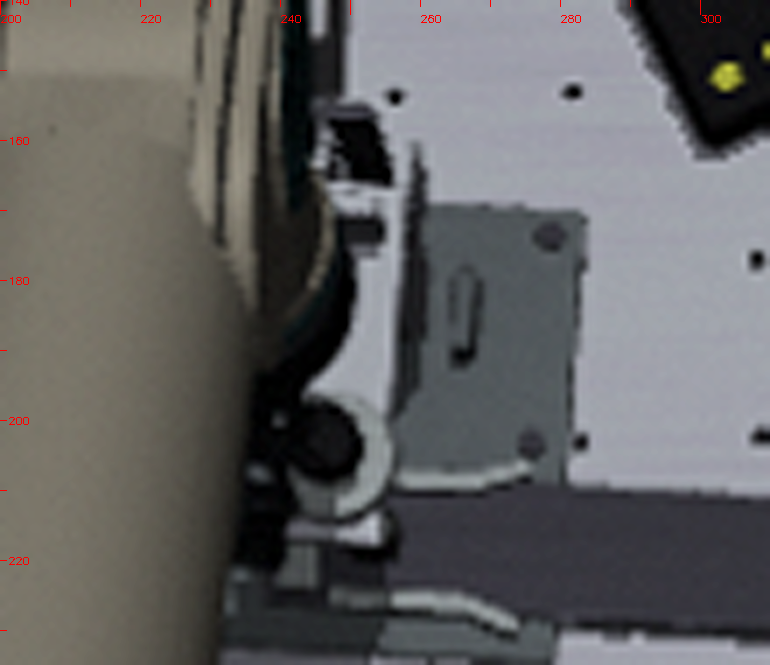

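```bash
python3 -m jog '[{"x":0,"y":20,"z":-1,"ax":0,"ay":0,"az":0,"grip":85},{"x":0,"y":40,"z":-1,"ax":0,"ay":0,"az":0,"grip":85},{"x":0,"y":60,"z":-1,"ax":0,"ay":0,"az":0,"grip":85},{"x":0,"y":74,"z":-1,"ax":0,"ay":0,"az":0,"grip":85},{"x":0,"y":80,"z":-1,"ax":0,"ay":0,"az":0,"grip":85}]'; python3 -m jog '[{"x":0,"y":5,"z":0,"ax":0,"ay":0,"az":0,"grip":50},{"x":0,"y":5,"z":0,"ax":0,"ay":0,"az":0,"grip":45},{"x":0,"y":5,"z":0,"ax":0,"ay":0,"az":0,"grip":40}]'; python3 plan.py 562.5 84.5 214 -0.091; python3 - <<'E'
from h import *
s=get_image("side")
crop(s,320,120,80,80,6,"pics/s4.png")
E
```

```text
clock: 2.5
eef_pos: [561.7, 87.4, 219.0]
tool_rot: [-1.57, 0.002, -0.083]
force: [0.5, -0.7, 0.9]
width: 84.8
clock: 2.8
eef_pos: [563.0, 85.7, 215.6]
tool_rot: [-1.57, -0.001, -0.086]
force: [-1.0, 0.1, 0.3]
width: 43.5
[563.   85.7 215.6] [-1.5704e+00 -1.1000e-03 -8.5500e-02] F [-0.95  0.06  0.34] w 43.5 clk 2.8
shift [-0.4  1.6 -1.3] rot [-0.0004  0.0055  0.0011]
```

View pics/s4.png

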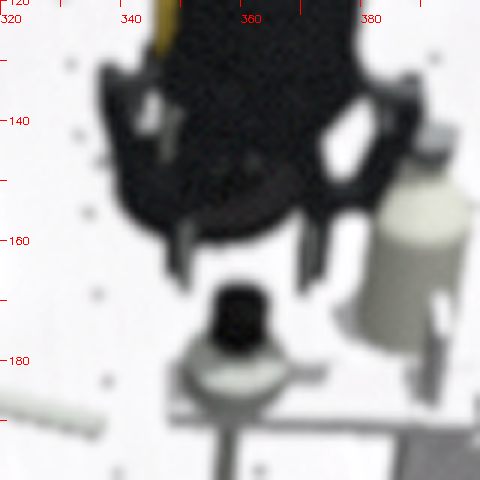

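```bash
python3 - <<'E'
from h import *
s=get_image("side");t=get_image("top");p=read_state()["eef_pos"]
for dz in (-11,0,8): print(dz,proj(s,p+[0,0,dz]),proj(t,p+[0,0,dz]))
print(proj(s,[563,85,218.5]),proj(s,[563,85,231]),proj(s,[563,85,208.5]))
im=t["color"]; crop(t,200,150,90,90,7,"pics/t4.png")
E
```

```text
-11 [[358.99100432 176.59705208]] [[245.65201281 203.48016645]]
0 [[359.30131457 173.29493694]] [[245.18046247 202.60593694]]
8 [[359.52957046 170.86571824]] [[244.83324642 201.96216317]]
[[359.40800264 172.52239268]] [[359.76713989 168.702817  ]] [[359.1245415  175.53671929]]
```

View pics/t4.png

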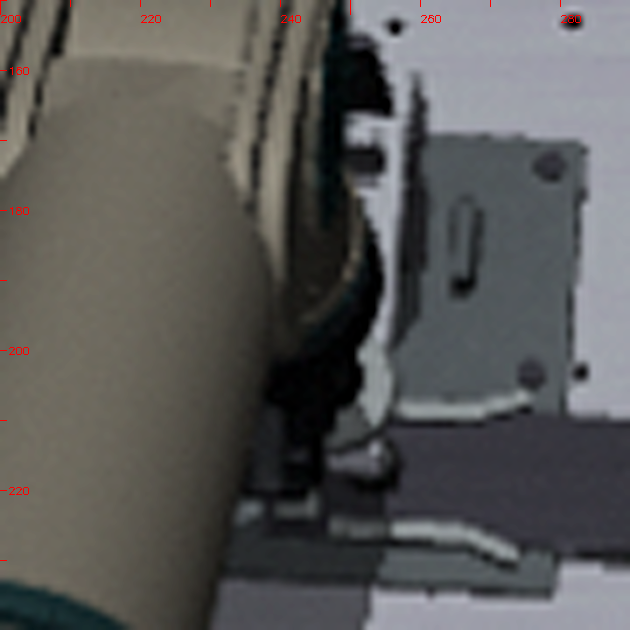

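```bash
python3 -m jog '[{"x":0,"y":0,"z":0,"ax":0,"ay":0,"az":0,"grip":34},{"x":0,"y":0,"z":0,"ax":0,"ay":0,"az":0,"grip":34}]';python3 - <<'E'
from h import *
s=get_image("side");p=read_state()["eef_pos"]
a=-.088;ux=np.array([np.cos(a),np.sin(a),0])
P=[p+ux*k+[0,0,-11] for k in (-17,17)]+[p]
crop(s,335,140,50,50,12,"pics/s5.png",proj(s,P))
E
```

```text
clock: 3.15
eef_pos: [562.7, 85.3, 215.2]
tool_rot: [-1.571, -0.0, -0.086]
force: [-0.0, -0.2, -0.9]
width: 34.2
```

View pics/s5.png

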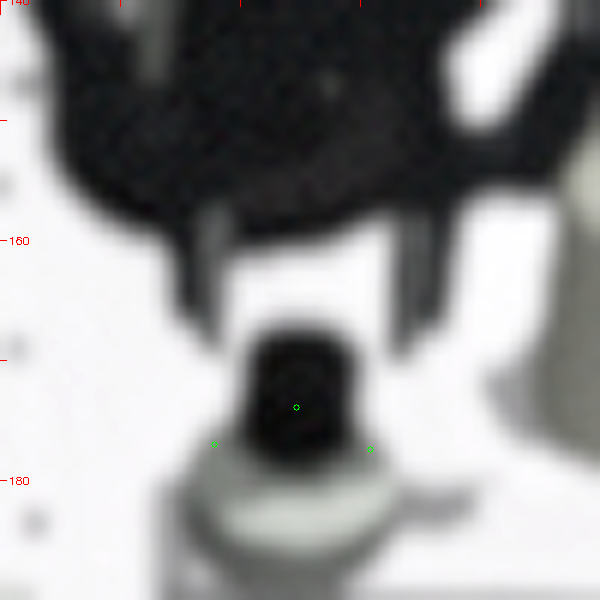

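```bash
python3 - <<'E'
from h import *
s=np.load("s0.npy",allow_pickle=True).item();t=np.load("t0.npy",allow_pickle=True).item()
p=np.array([154.2,631,214.])
for dz in (2,-11,0,62): print(dz,proj(s,p+[0,0,dz]),proj(t,p+[0,0,dz]))
crop(s,180,0,60,80,9,"pics/s6.png",proj(s,[p,p+[0,0,2],p+[0,0,62]]))
crop(t,0,340,110,130,5,"pics/t6.png",proj(t,[p,p+[0,0,2],p+[0,0,62]]))
E
```

```text
2 [[220.77463164  72.53334274]] [[ 35.60403142 368.22325578]]
-11 [[221.3250683   76.16256362]] [[ 37.82801677 367.89592452]]
0 [[220.85973601  73.09452191]] [[ 35.94838537 368.172622  ]]
62 [[218.147821    55.20193896]] [[ 24.88634478 369.79001882]]
```

View pics/s6.png

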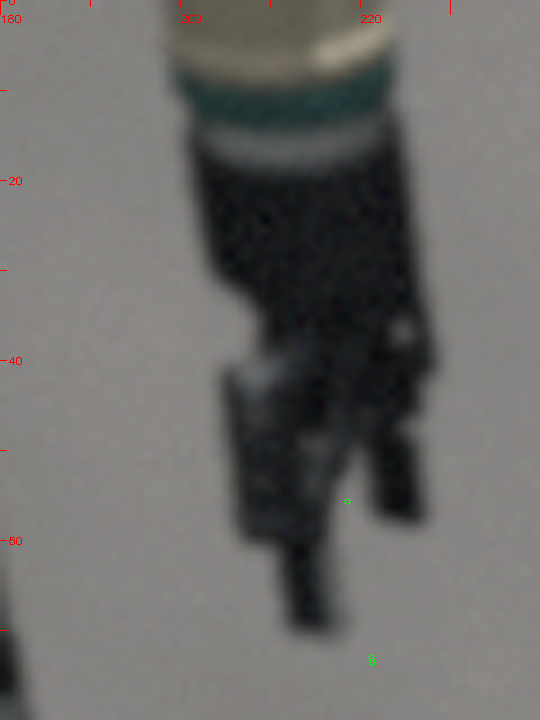

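View pics/t6.png

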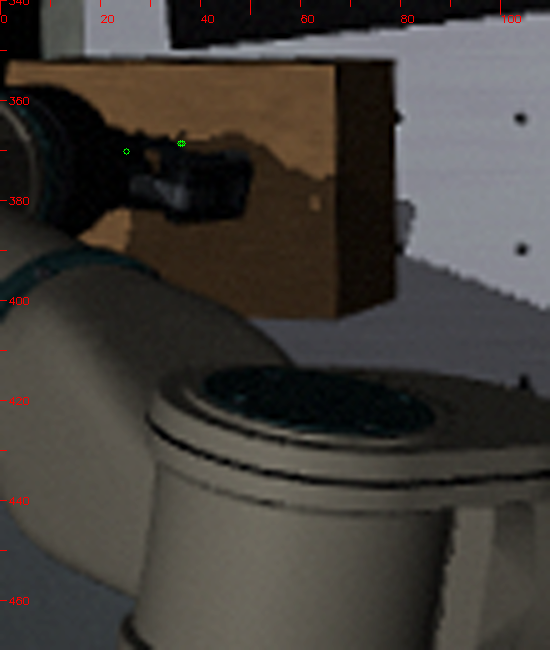

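```bash
python3 -m jog '[{"x":0,"y":5,"z":0,"ax":0,"ay":0,"az":0,"grip":40},{"x":0,"y":10,"z":0,"ax":0,"ay":0,"az":0,"grip":40},{"x":0,"y":14,"z":0,"ax":0,"ay":0,"az":0,"grip":40},{"x":0,"y":14,"z":0,"ax":0,"ay":0,"az":0,"grip":40}]';python3 - <<'E'
from h import *
s=get_image("side");p=read_state()["eef_pos"]
a=-.088;ux=np.array([np.cos(a),np.sin(a),0])
P=[p+ux*k+[0,0,-11+b] for k in (-20,20) for b in (0,28)]+[p+[0,0,28]]
crop(s,335,140,50,50,12,"pics/s7.png",proj(s,P))
E
```

```text
clock: 3.6
eef_pos: [561.9, 85.4, 200.0]
tool_rot: [-1.571, 0.002, -0.086]
force: [-0.0, 0.8, 0.3]
width: 39.9
```

View pics/s7.png

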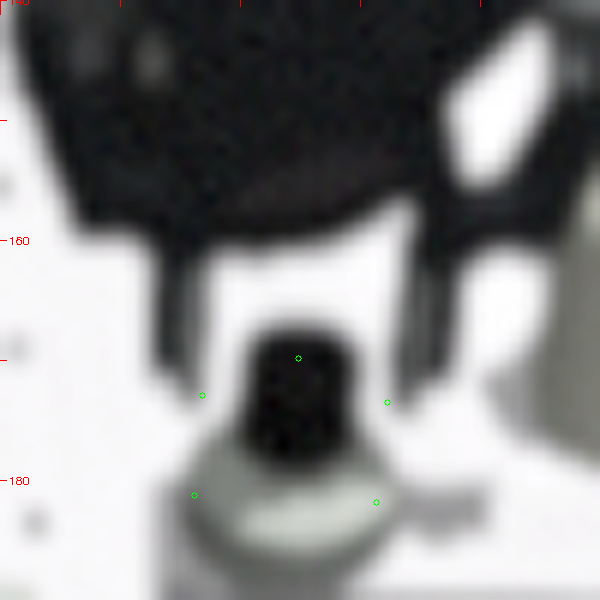

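```bash
python3 -m jog '[{"x":0,"y":4,"z":0,"ax":0,"ay":0,"az":0,"grip":40},{"x":0,"y":8,"z":0,"ax":0,"ay":0,"az":0,"grip":40},{"x":0,"y":12,"z":0,"ax":0,"ay":0,"az":0,"grip":40},{"x":0,"y":12,"z":0,"ax":0,"ay":0,"az":0,"grip":40}]';python3 -m jog '[{"x":0,"y":0,"z":0,"ax":0,"ay":0,"az":0,"grip":30},{"x":0,"y":0,"z":0,"ax":0,"ay":0,"az":0,"grip":20},{"x":0,"y":0,"z":0,"ax":0,"ay":0,"az":0,"grip":20},{"x":0,"y":0,"z":0,"ax":0,"ay":0,"az":0,"grip":20}]';python3 - <<'E'
from h import *
s=get_image("side")
crop(s,335,140,50,50,12,"pics/s8.png")
E
```

```text
clock: 4.05
eef_pos: [562.1, 85.4, 188.3]
tool_rot: [-1.571, 0.001, -0.086]
force: [0.3, -0.6, -1.1]
width: 39.9
clock: 4.45
eef_pos: [562.8, 85.3, 189.2]
tool_rot: [-1.571, -0.0, -0.086]
force: [0.0, -0.7, 1.3]
width: 26.4
```

View pics/s8.png

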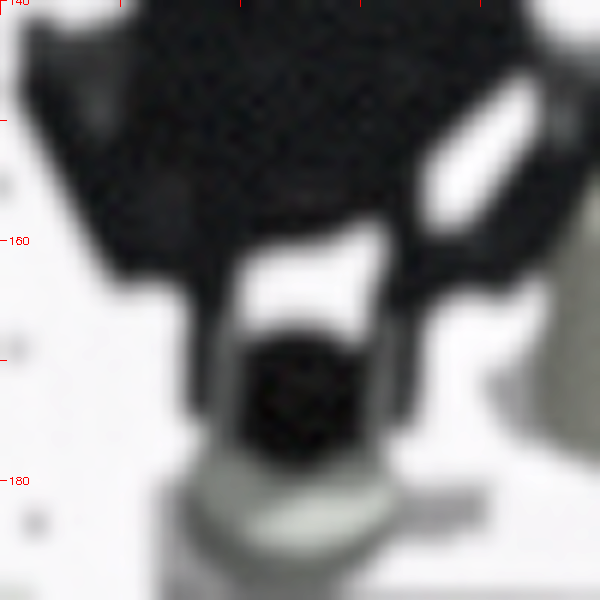

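```bash
python3 -m jog '[{"x":0,"y":-3,"z":0,"ax":0,"ay":0,"az":0,"grip":20},{"x":0,"y":-6,"z":0,"ax":0,"ay":0,"az":0,"grip":20},{"x":0,"y":-9,"z":0,"ax":0,"ay":0,"az":0,"grip":20},{"x":0,"y":-12,"z":0,"ax":0,"ay":0,"az":0,"grip":20},{"x":0,"y":-12,"z":0,"ax":0,"ay":0,"az":0,"grip":20}]';python3 -m jog '[{"x":0,"y":-3,"z":0,"ax":0,"ay":0,"az":0,"grip":20},{"x":0,"y":-6,"z":0,"ax":0,"ay":0,"az":0,"grip":20},{"x":0,"y":-9,"z":0,"ax":0,"ay":0,"az":0,"grip":20},{"x":0,"y":-11,"z":0,"ax":0,"ay":0,"az":0,"grip":20},{"x":0,"y":-11,"z":0,"ax":0,"ay":0,"az":0,"grip":20}]';python3 - <<'E'
from h import *
s=get_image("side")
crop(s,325,130,80,110,6,"pics/s9.png")
E
```

```text
clock: 5.0
eef_pos: [562.8, 85.4, 201.0]
tool_rot: [-1.571, -0.0, -0.086]
force: [3.7, -0.8, -8.3]
width: 26.1
clock: 5.5
eef_pos: [562.7, 85.3, 212.1]
tool_rot: [-1.571, -0.0, -0.086]
force: [4.5, 0.4, -9.5]
width: 26.0
```

View pics/s9.png

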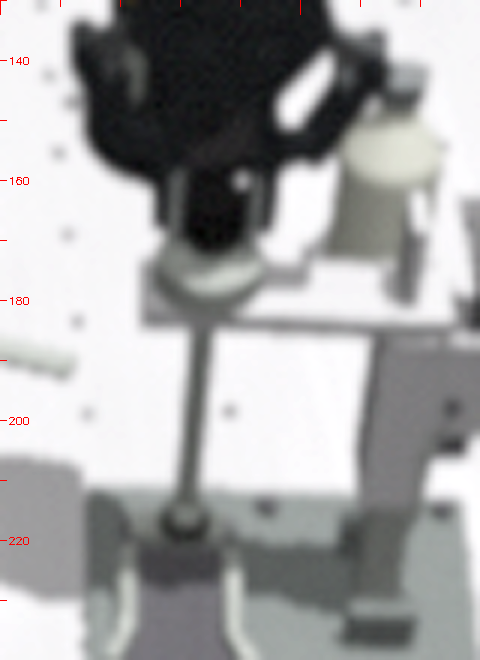

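```bash
python3 -m jog '[{"x":0,"y":-3,"z":0,"ax":0,"ay":0,"az":0,"grip":20},{"x":0,"y":-6,"z":0,"ax":0,"ay":0,"az":0,"grip":20},{"x":0,"y":-9,"z":0,"ax":0,"ay":0,"az":0,"grip":20},{"x":0,"y":-11,"z":0,"ax":0,"ay":0,"az":0,"grip":20},{"x":0,"y":-11,"z":0,"ax":0,"ay":0,"az":0,"grip":20}]';python3 -m jog '[{"x":0,"y":1,"z":0,"ax":0,"ay":0,"az":0,"grip":20},{"x":0,"y":2,"z":0,"ax":0,"ay":0,"az":0,"grip":20},{"x":0,"y":3,"z":0,"ax":0,"ay":0,"az":0,"grip":20},{"x":0,"y":3,"z":0,"ax":0,"ay":0,"az":0,"grip":20}]';python3 -m jog '[{"x":0,"y":1,"z":0,"ax":0,"ay":0,"az":0,"grip":20},{"x":0,"y":1,"z":0,"ax":0,"ay":0,"az":0,"grip":20}]'
```

```text
clock: 6.05
eef_pos: [562.7, 85.4, 223.1]
tool_rot: [-1.571, -0.0, -0.086]
force: [4.2, -0.7, -8.5]
width: 26.2
clock: 6.45
eef_pos: [562.7, 85.3, 220.1]
tool_rot: [-1.571, -0.0, -0.086]
force: [4.0, -1.0, -5.4]
width: 26.2
clock: 6.65
eef_pos: [562.7, 85.3, 219.3]
tool_rot: [-1.571, -0.0, -0.086]
force: [2.4, -0.5, -2.8]
width: 26.0
```

```bash
python3 -m jog '[{"x":0,"y":0.7,"z":0,"ax":0,"ay":0,"az":0,"grip":20},{"x":0,"y":0.7,"z":0,"ax":0,"ay":0,"az":0,"grip":60},{"x":0,"y":0.7,"z":0,"ax":0,"ay":0,"az":0,"grip":85},{"x":0,"y":0.7,"z":0,"ax":0,"ay":0,"az":0,"grip":85},{"x":0,"y":0.7,"z":0,"ax":0,"ay":0,"az":0,"grip":85}]';python3 -m jog '[{"x":0,"y":0,"z":0,"ax":0,"ay":0,"az":0,"grip":85},{"x":0,"y":-20,"z":0,"ax":0,"ay":0,"az":0,"grip":85},{"x":0,"y":-50,"z":0,"ax":0,"ay":0,"az":0,"grip":85},{"x":0,"y":-80,"z":0,"ax":0,"ay":0,"az":0,"grip":85}]'; python3 - <<'E'
from h import *
s=get_image("side")
crop(s,325,130,80,110,6,"pics/s10.png")
E
```

```text
clock: 7.15
eef_pos: [562.3, 85.5, 218.2]
tool_rot: [-1.571, 0.001, -0.086]
force: [-0.0, 0.4, 0.2]
width: 82.4
clock: 7.55
eef_pos: [562.1, 85.3, 298.9]
tool_rot: [-1.571, 0.001, -0.086]
force: [0.1, 0.1, -0.4]
width: 85.1
```

View pics/s10.png

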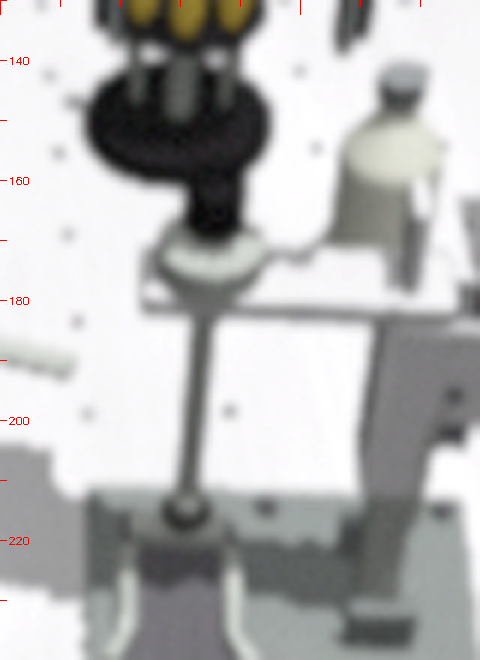

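```bash
python3 plan.py 556 -324.3 150 0.198
```

```text
[565.3  85.2 304.2] [-1.5687 -0.0077 -0.0863] F [ 1.98 -1.07  3.95] w 84.9 clk 7.6
shift [  24.9  153.5 -409.1] rot [-0.001  -0.2842  0.0079]
```

```bash
python3 -m jog '[{"x":0,"y":0,"z":-50,"ax":0,"ay":0,"az":0,"grip":85},{"x":5,"y":0,"z":-100,"ax":0,"ay":-0.07,"az":0,"grip":85},{"x":10,"y":0,"z":-150,"ax":0,"ay":-0.14,"az":0,"grip":85},{"x":15,"y":0,"z":-200,"ax":0,"ay":-0.21,"az":0,"grip":85},{"x":20,"y":20,"z":-245,"ax":0,"ay":-0.28,"az":0,"grip":85}]'; python3 plan.py 556 -324.3 80 0.198
```

```text
clock: 8.1
eef_pos: [562.8, -163.5, 280.5]
tool_rot: [-1.574, -0.005, 0.196]
force: [-0.1, 0.8, 0.4]
width: 84.9
[ 562.8 -163.5  280.5] [-1.5736 -0.0052  0.1963] F [-0.12  0.82  0.37] w 84.9 clk 8.1
shift [ -39.1  200.7 -155.8] rot [ 0.0028 -0.0018  0.0052]
```

```bash
python3 -m jog '[{"x":-10,"y":20,"z":-40,"ax":0,"ay":0,"az":0,"grip":85},{"x":-20,"y":50,"z":-80,"ax":0,"ay":0,"az":0,"grip":85},{"x":-30,"y":80,"z":-115,"ax":0,"ay":0,"az":0,"grip":85},{"x":-37,"y":120,"z":-145,"ax":0,"ay":0,"az":0,"grip":85},{"x":-38,"y":150,"z":-155,"ax":0,"ay":0,"az":0,"grip":85}]';python3 -m jog '[{"x":0,"y":20,"z":0,"ax":0,"ay":0,"az":0,"grip":70},{"x":0,"y":40,"z":0,"ax":0,"ay":0,"az":0,"grip":65},{"x":0,"y":50,"z":0,"ax":0,"ay":0,"az":0,"grip":60},{"x":0,"y":50,"z":0,"ax":0,"ay":0,"az":0,"grip":60}]'; python3 plan.py 556 -324.3 40 0.198;python3 - <<'E'
from h import *
s=get_image("side");t=get_image("top");p=read_state()["eef_pos"]
print(proj(s,p+[0,0,17]),proj(t,p+[0,0,17]))
crop(s,320,260,120,120,5,"pics/s11.png",proj(s,[p+[0,0,17],[556,-324.3,13]])); crop(t,335,160,130,80,6,"pics/t11.png",proj(t,[p+[0,0,17],[556,-324.3,13]]))
E
```

```text
clock: 8.6
eef_pos: [551.7, -324.3, 126.2]
tool_rot: [-1.573, 0.002, 0.189]
force: [-0.0, 0.2, 0.2]
width: 85.4
clock: 9.0
eef_pos: [553.1, -319.0, 76.9]
tool_rot: [-1.569, 0.002, 0.194]
force: [-0.5, 0.1, 0.5]
width: 60.3
[ 553.1 -319.    76.9] [-1.5688  0.0022  0.194 ] F [-0.47  0.07  0.54] w 60.3 clk 9.0
shift [ 1.9 36.9 -5.8] rot [-0.002  -0.004  -0.0022]
[[370.97823913 333.19473333]] [[398.91671746 210.43625315]]
```

View pics/s11.png

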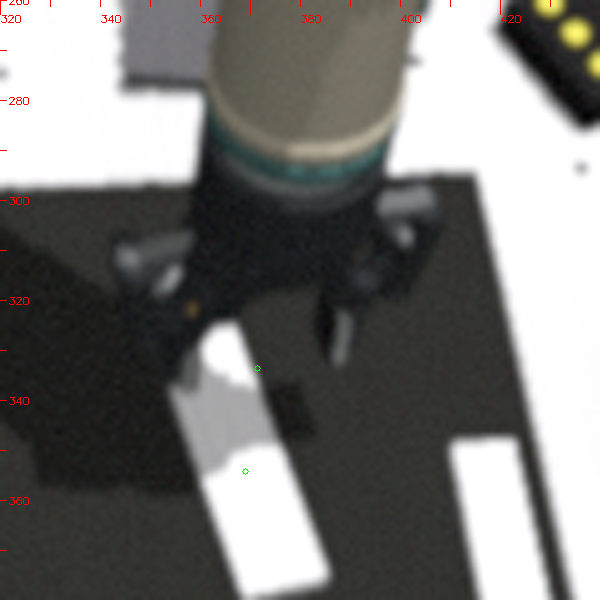

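View pics/t11.png

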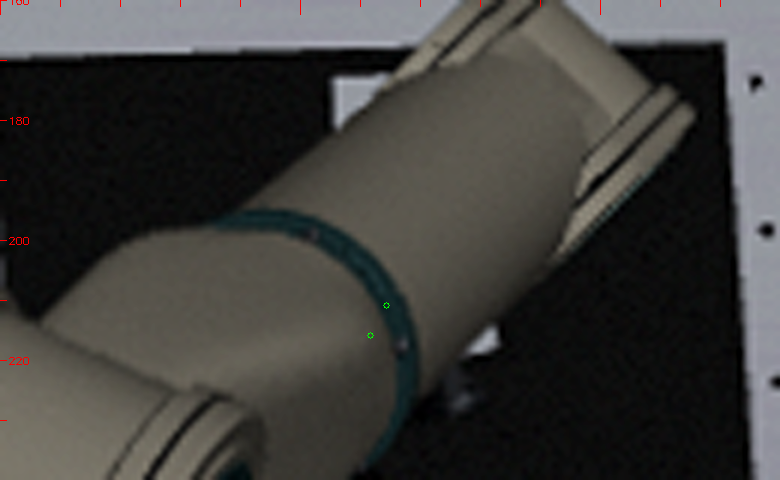

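```bash
python3 -m jog '[{"x":2,"y":20,"z":-5,"ax":0,"ay":0,"az":0,"grip":60},{"x":2,"y":40,"z":-5,"ax":0,"ay":0,"az":0,"grip":60},{"x":2,"y":55,"z":-5,"ax":0,"ay":0,"az":0,"grip":60},{"x":2,"y":70,"z":-5,"ax":0,"ay":0,"az":0,"grip":60},{"x":2,"y":70,"z":-5,"ax":0,"ay":0,"az":0,"grip":60}]'; python3 plan.py 556 -324.3 -11 0.198;python3 - <<'E'
from h import *
s=get_image("side");p=read_state()["eef_pos"]
crop(s,320,290,100,100,6,"pics/s12.png",proj(s,[p+[0,0,17],[556,-324.3,13]]))
E
```

```text
clock: 9.6
eef_pos: [556.0, -323.3, 6.7]
tool_rot: [-1.569, 0.002, 0.194]
force: [-0.7, 0.9, 0.3]
width: 60.0
[ 556.  -323.3    6.7] [-1.5686  0.0021  0.1942] F [-0.7   0.91  0.28] w 60.0 clk 9.6
shift [-0.2 17.7 -1.1] rot [-0.0022 -0.0038 -0.0021]
```

View pics/s12.png

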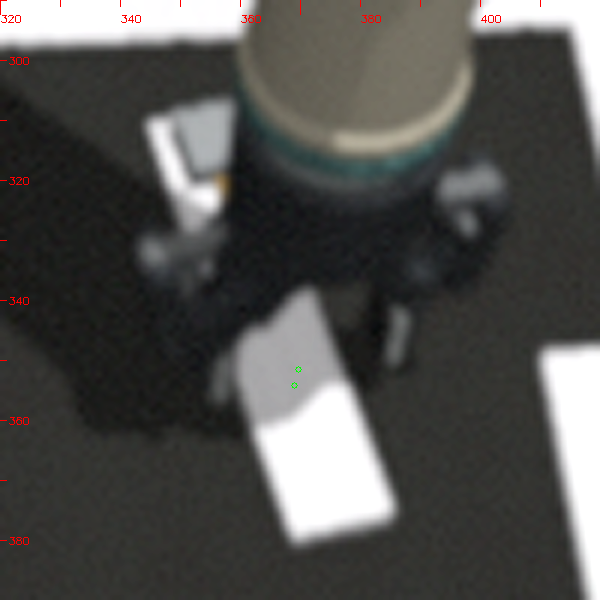

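```bash
python3 -m jog '[{"x":0,"y":5,"z":-1,"ax":0,"ay":0,"az":0,"grip":60},{"x":0,"y":10,"z":-1,"ax":0,"ay":0,"az":0,"grip":55},{"x":0,"y":14,"z":-1,"ax":0,"ay":0,"az":0,"grip":50},{"x":0,"y":16,"z":-1,"ax":0,"ay":0,"az":0,"grip":48},{"x":0,"y":16,"z":-1,"ax":0,"ay":0,"az":0,"grip":48}]'; python3 -m jog '[{"x":0,"y":0,"z":0,"ax":0,"ay":0,"az":0,"grip":44},{"x":0,"y":0,"z":0,"ax":0,"ay":0,"az":0,"grip":38},{"x":0,"y":0,"z":0,"ax":0,"ay":0,"az":0,"grip":34},{"x":0,"y":0,"z":0,"ax":0,"ay":0,"az":0,"grip":34},{"x":0,"y":0,"z":0,"ax":0,"ay":0,"az":0,"grip":34}]'
```

```text
clock: 10.15
eef_pos: [557.0, -325.0, -8.0]
tool_rot: [-1.57, 0.0, 0.194]
force: [-0.6, -0.1, -1.3]
width: 48.1
clock: 10.65
eef_pos: [557.2, -325.3, -6.9]
tool_rot: [-1.571, -0.0, 0.194]
force: [-1.6, 0.5, 6.3]
width: 36.5
```

```bash
python3 -m jog '[{"x":0,"y":-3,"z":0,"ax":0,"ay":0,"az":0,"grip":34},{"x":0,"y":-10,"z":0,"ax":0,"ay":0,"az":0,"grip":34},{"x":0,"y":-25,"z":0,"ax":0,"ay":0,"az":0,"grip":34},{"x":0,"y":-45,"z":0,"ax":0,"ay":0,"az":0,"grip":34},{"x":0,"y":-60,"z":0,"ax":0,"ay":0,"az":0,"grip":34}]'; python3 -m jog '[{"x":0,"y":0,"z":0,"ax":0,"ay":0,"az":0,"grip":34},{"x":0,"y":0,"z":0,"ax":0,"ay":0,"az":0,"grip":34}]'; python3 - <<'E'
from h import *
s=get_image("side")
crop(s,320,260,100,120,5,"pics/s13.png")
E
```

```text
clock: 11.15
eef_pos: [557.7, -325.6, 54.3]
tool_rot: [-1.572, -0.001, 0.194]
force: [0.2, 0.2, -2.8]
width: 36.6
clock: 11.35
eef_pos: [557.4, -325.1, 52.8]
tool_rot: [-1.571, -0.001, 0.194]
force: [-0.2, 0.1, -2.7]
width: 36.4
```

View pics/s13.png

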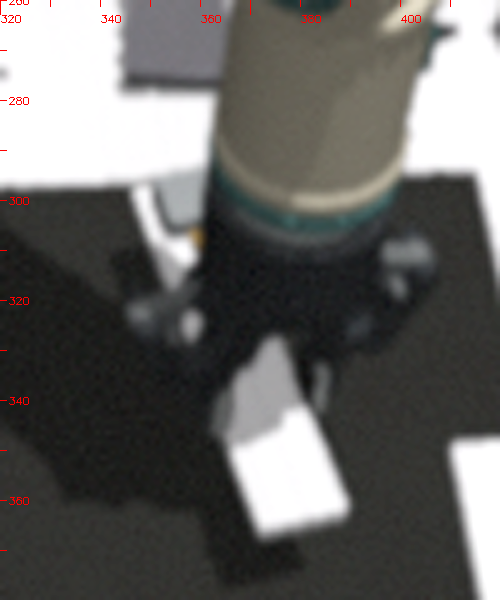

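```bash
python3 plan.py 544.6 -115.5 45 -0.091
```

```text
[ 556.9 -324.7   52.1] [-1.5701e+00  4.0000e-04  1.9420e-01] F [-0.55 -0.53 -2.13] w 36.6 clk 11.4
shift [ 28.3   7.2 207.7] rot [-0.0006  0.2852 -0.0005]
```

```bash
python3 -m jog '[{"x":4,"y":0,"z":25,"ax":0,"ay":0.06,"az":0,"grip":34},{"x":9,"y":0,"z":60,"ax":0,"ay":0.12,"az":0,"grip":34},{"x":14,"y":0,"z":100,"ax":0,"ay":0.18,"az":0,"grip":34},{"x":19,"y":0,"z":140,"ax":0,"ay":0.24,"az":0,"grip":34},{"x":24,"y":0,"z":170,"ax":0,"ay":0.285,"az":0,"grip":34}]'; python3 -m jog '[{"x":0,"y":0,"z":0,"ax":0,"ay":0,"az":0,"grip":34}]';python3 plan.py 544.6 -115.5 45 -0.091
```

```text
clock: 11.9
eef_pos: [546.6, -150.2, 51.1]
tool_rot: [-1.569, 0.003, -0.092]
force: [1.0, 0.0, -2.5]
width: 36.6
clock: 12.0
eef_pos: [547.0, -146.1, 50.7]
tool_rot: [-1.565, 0.005, -0.084]
force: [0.2, 0.3, -2.1]
width: 36.7
[ 547.  -146.1   50.7] [-1.5653  0.0047 -0.0841] F [ 0.17  0.26 -2.11] w 36.7 clk 12.0
shift [-5.   5.9 30.3] rot [-0.0055  0.0069 -0.0047]
```

```bash
python3 -m jog '[{"x":-2,"y":3,"z":12,"ax":0,"ay":0,"az":0,"grip":34},{"x":-4,"y":6,"z":24,"ax":0,"ay":0,"az":0,"grip":34},{"x":-4,"y":10,"z":26,"ax":0,"ay":0,"az":0,"grip":34},{"x":-4,"y":15,"z":26,"ax":0,"ay":0,"az":0,"grip":34},{"x":-4,"y":15,"z":26,"ax":0,"ay":0,"az":0,"grip":34}]';python3 plan.py 544.6 -115.5 30 -0.091; python3 - <<'E'
from h import *
s=get_image("side");t=get_image("top")
crop(s,325,180,90,110,6,"pics/s14.png"); crop(t,220,150,120,100,6,"pics/t14.png")
E
```

```text
clock: 12.5
eef_pos: [545.8, -128.3, 36.5]
tool_rot: [-1.571, 0.001, -0.092]
force: [-0.2, -0.0, -1.3]
width: 36.8
[ 545.8 -128.3   36.5] [-1.5713e+00  1.2000e-03 -9.2000e-02] F [-0.22 -0.02 -1.27] w 36.8 clk 12.5
shift [-2.3  6.5 12.6] rot [ 0.0005 -0.001  -0.0012]
```

View pics/s14.png

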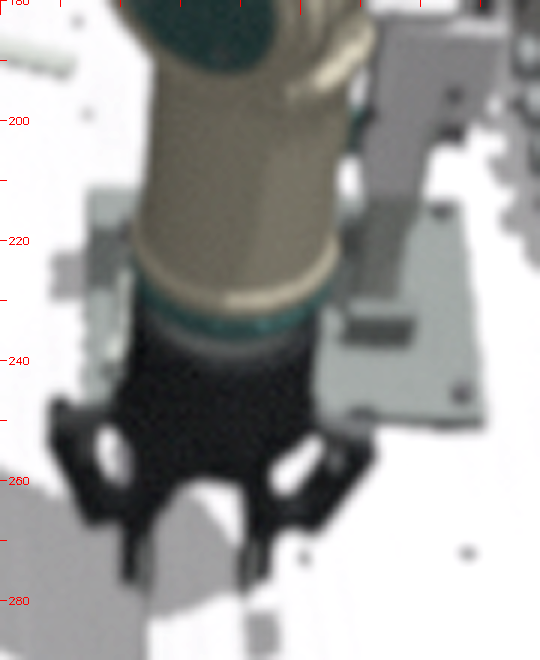

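View pics/t14.png

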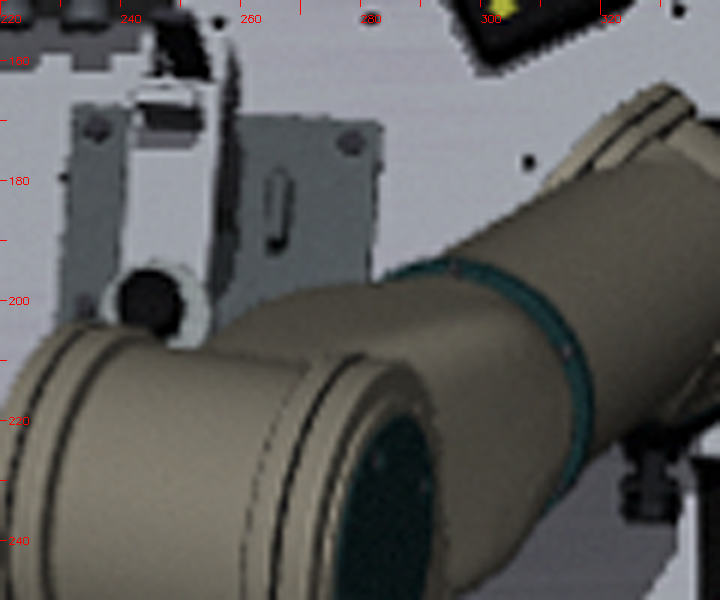

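```bash
python3 - <<'E'
from h import *
s=get_image("side");t=get_image("top")
cv2.imwrite("pics/s15.png",s["color"][:,:,::-1]);cv2.imwrite("pics/t15.png",t["color"][:,:,::-1])
E
```

```text
(no output)
```

View pics/s15.png

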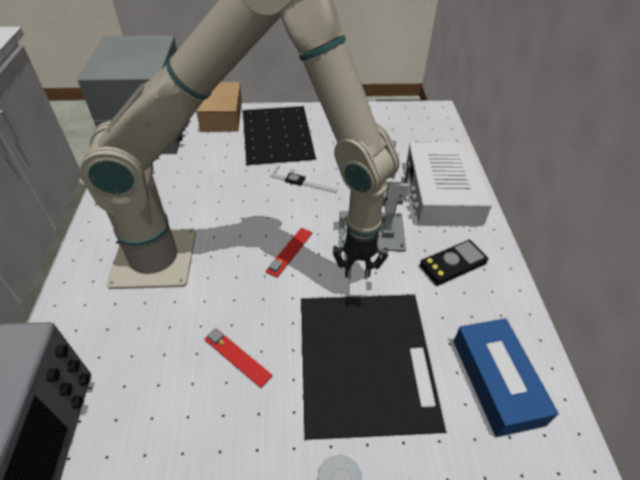

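View pics/t15.png

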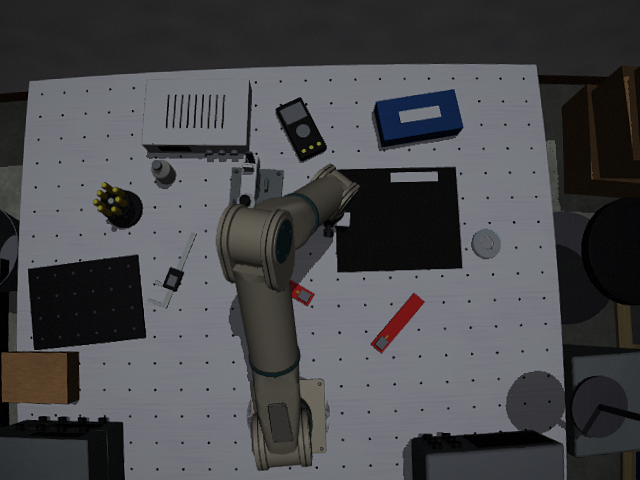

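```bash
python3 -m jog '[{"x":-1,"y":5,"z":6,"ax":0,"ay":0,"az":0,"grip":34},{"x":-2,"y":11,"z":12,"ax":0,"ay":0,"az":0,"grip":34},{"x":-2,"y":16,"z":12,"ax":0,"ay":0,"az":0,"grip":34},{"x":-2,"y":20,"z":12,"ax":0,"ay":0,"az":0,"grip":34},{"x":-2,"y":20,"z":12,"ax":0,"ay":0,"az":0,"grip":34}]';python3 plan.py 544.6 -115.5 10 -0.091; python3 - <<'E'
from h import *
s=get_image("side")
crop(s,325,220,90,90,7,"pics/s16.png",proj(s,[[546.5,-94.6,20]]))
E
```

```text
clock: 13.2
eef_pos: [544.9, -115.3, 16.6]
tool_rot: [-1.571, 0.001, -0.091]
force: [1.1, -0.9, -2.0]
width: 36.4
[ 544.9 -115.3   16.6] [-1.5708e+00  1.2000e-03 -9.1000e-02] F [ 1.06 -0.87 -2.02] w 36.4 clk 13.2
shift [-0.3  6.6 -0.2] rot [ 0.     -0.     -0.0012]
```

View pics/s16.png

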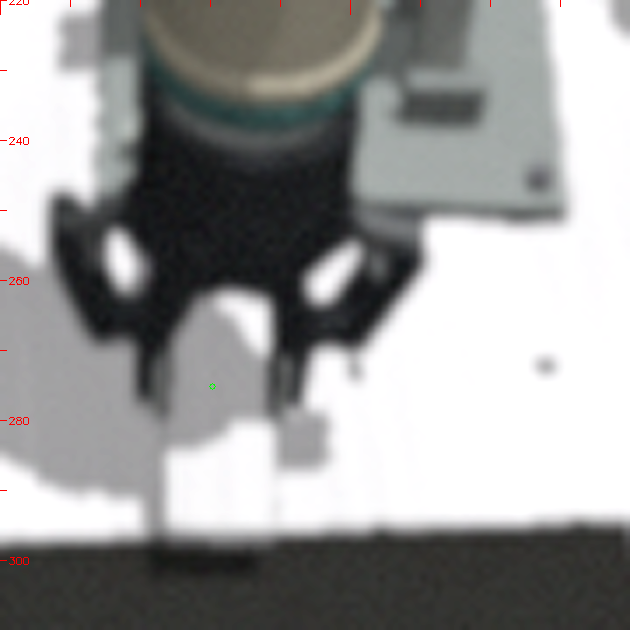

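```bash
python3 -m jog '[{"x":0,"y":1,"z":0,"ax":0,"ay":0,"az":0,"grip":34},{"x":0,"y":2,"z":0,"ax":0,"ay":0,"az":0,"grip":34},{"x":0,"y":3,"z":0,"ax":0,"ay":0,"az":0,"grip":34},{"x":0,"y":4,"z":0,"ax":0,"ay":0,"az":0,"grip":34},{"x":0,"y":4,"z":0,"ax":0,"ay":0,"az":0,"grip":34}]';python3 -m jog '[{"x":0,"y":0.7,"z":0,"ax":0,"ay":0,"az":0,"grip":34},{"x":0,"y":1.4,"z":0,"ax":0,"ay":0,"az":0,"grip":34},{"x":0,"y":1.4,"z":0,"ax":0,"ay":0,"az":0,"grip":34}]'
```

```text
clock: 13.75
eef_pos: [545.4, -115.4, 13.3]
tool_rot: [-1.571, 0.0, -0.091]
force: [0.8, -0.4, -1.9]
width: 36.5
clock: 14.05
eef_pos: [545.5, -115.4, 11.9]
tool_rot: [-1.571, -0.0, -0.091]
force: [0.7, -0.2, -1.2]
width: 36.6
```

```bash
python3 -m jog '[{"x":0,"y":0.7,"z":0,"ax":0,"ay":0,"az":0,"grip":34},{"x":0,"y":1.2,"z":0,"ax":0,"ay":0,"az":0,"grip":34},{"x":0,"y":1.2,"z":0,"ax":0,"ay":0,"az":0,"grip":34}]';python3 -m jog '[{"x":0,"y":0.7,"z":0,"ax":0,"ay":0,"az":0,"grip":34},{"x":0,"y":1.2,"z":0,"ax":0,"ay":0,"az":0,"grip":34},{"x":0,"y":1.2,"z":0,"ax":0,"ay":0,"az":0,"grip":34}]'
```

```text
clock: 14.35
eef_pos: [545.4, -115.4, 10.7]
tool_rot: [-1.571, 0.0, -0.091]
force: [1.2, 0.2, -2.0]
width: 36.6
clock: 14.65
eef_pos: [545.5, -115.5, 9.9]
tool_rot: [-1.571, -0.0, -0.091]
force: [-1.3, 0.4, 2.8]
width: 36.8
```

```bash
python3 -m jog '[{"x":0,"y":-0.5,"z":0,"ax":0,"ay":0,"az":0,"grip":40},{"x":0,"y":-0.5,"z":0,"ax":0,"ay":0,"az":0,"grip":48},{"x":0,"y":-0.5,"z":0,"ax":0,"ay":0,"az":0,"grip":48},{"x":0,"y":-3,"z":0,"ax":0,"ay":0,"az":0,"grip":48},{"x":0,"y":-4,"z":0,"ax":0,"ay":0,"az":0,"grip":48}]';python3 - <<'E'
from h import *
s=get_image("side")
crop(s,325,220,90,90,7,"pics/s17.png",proj(s,[[546.5,-94.6,20]]))
E
python3 plan.py 544.6 -115.5 14 -0.091
```

```text
clock: 15.15
eef_pos: [545.5, -115.4, 13.8]
tool_rot: [-1.571, -0.0, -0.091]
force: [0.8, -0.6, 0.4]
width: 48.3
[ 545.6 -115.4   13.9] [-1.5708e+00 -4.0000e-04 -9.1100e-02] F [ 0.34 -0.05 -0.47] w 47.9 clk 15.2
shift [-1.  -0.1 -0.2] rot [ 0.     -0.0001  0.0004]
```

View pics/s17.png

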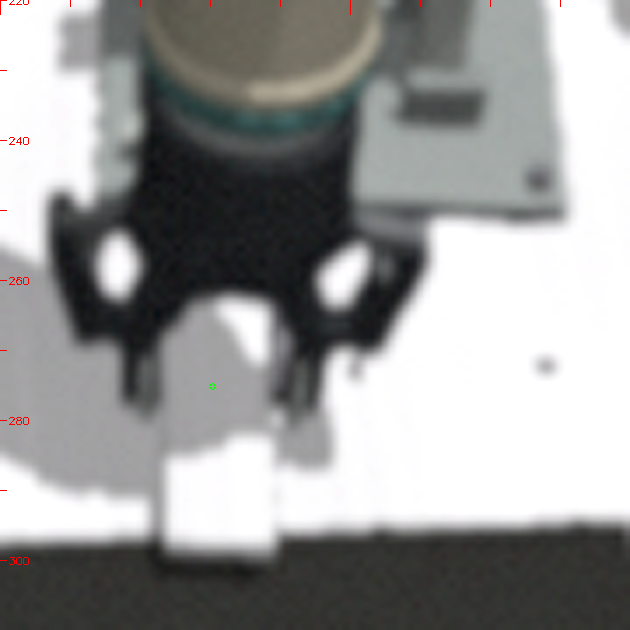

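```bash
python3 -m jog '[{"x":-0.5,"y":0,"z":0,"ax":0,"ay":0,"az":0,"grip":42},{"x":-0.5,"y":0,"z":0,"ax":0,"ay":0,"az":0,"grip":35},{"x":-0.5,"y":0,"z":0,"ax":0,"ay":0,"az":0,"grip":35},{"x":-0.5,"y":0,"z":0,"ax":0,"ay":0,"az":0,"grip":35}]';python3 -m jog '[{"x":0,"y":0,"z":4,"ax":0,"ay":0,"az":0,"grip":35},{"x":0,"y":0,"z":9,"ax":0,"ay":0,"az":0,"grip":35},{"x":0,"y":0,"z":14,"ax":0,"ay":0,"az":0,"grip":35},{"x":0,"y":0,"z":18,"ax":0,"ay":0,"az":0,"grip":35},{"x":0,"y":0,"z":18,"ax":0,"ay":0,"az":0,"grip":35}]'
python3 - <<'E'
from h import *
s=get_image("side")
f=np.array([562.9,84.7,0]);yp=np.array([.0909,.9959,0])
print(proj(s,[f+yp*k+[0,0,30] for k in (-260,-240,-180)]))
E
```

```text
clock: 15.6
eef_pos: [544.9, -115.3, 13.5]
tool_rot: [-1.571, 0.0, -0.091]
force: [0.3, -0.2, 0.9]
width: 34.9
clock: 16.1
eef_pos: [546.6, -96.1, 13.5]
tool_rot: [-1.57, 0.0, -0.09]
force: [-0.4, -0.7, 0.1]
width: 35.2
[[355.41003142 297.17906658]
 [355.33605513 290.77023456]
 [355.12302822 272.39118221]]
```

```bash
python3 -m jog '[{"x":0,"y":0,"z":0,"ax":0,"ay":0,"az":0,"grip":30},{"x":0,"y":0,"z":0,"ax":0,"ay":0,"az":0,"grip":25},{"x":0,"y":0,"z":0,"ax":0,"ay":0,"az":0,"grip":25}]'
python3 - <<'E'
from h import *
s=get_image("side");t=get_image("top")
crop(s,325,200,90,90,7,"pics/s18.png");crop(t,220,150,120,100,6,"pics/t18.png")
E
```

```text
clock: 16.45
eef_pos: [546.5, -97.7, 13.6]
tool_rot: [-1.571, -0.0, -0.091]
force: [-0.2, 0.9, -0.5]
width: 24.7
```

View pics/s18.png

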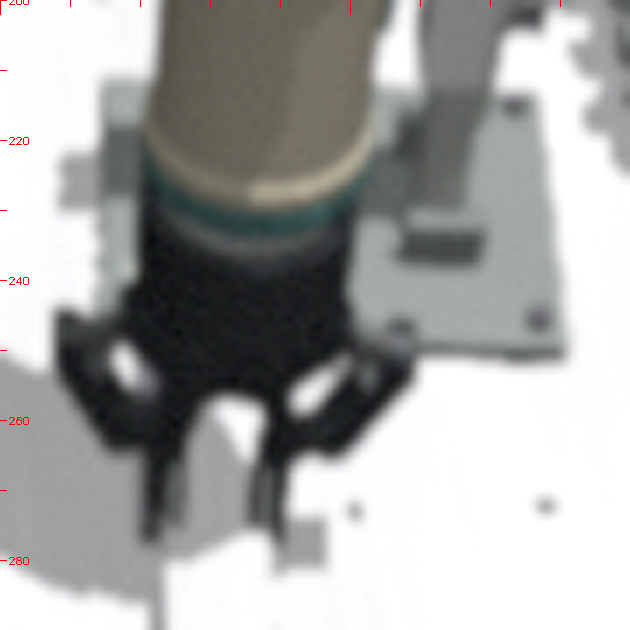

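View pics/t18.png

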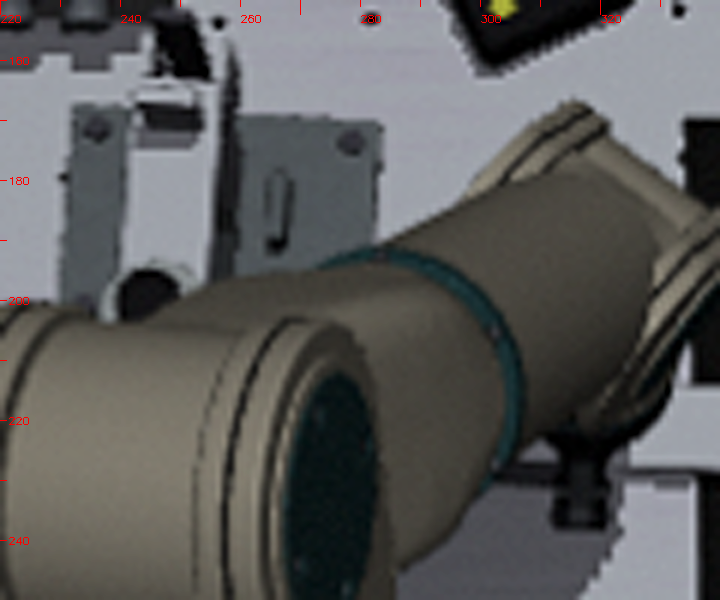

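```bash
python3 -m jog '[{"x":0,"y":-4,"z":0,"ax":0,"ay":0,"az":0,"grip":40},{"x":0,"y":-4,"z":-10,"ax":0,"ay":0,"az":0,"grip":55},{"x":0,"y":-4,"z":-22,"ax":0,"ay":0,"az":0,"grip":55},{"x":0,"y":-4,"z":-33,"ax":0,"ay":0,"az":0,"grip":55},{"x":0,"y":-4,"z":-33,"ax":0,"ay":0,"az":0,"grip":55}]';python3 plan.py 543.2 -130.5 7 -0.091;python3 - <<'E'
from h import *
s=get_image("side");t=get_image("top")
crop(s,325,220,90,90,7,"pics/s19.png")
E
```

```text
clock: 17.05
eef_pos: [543.2, -133.9, 17.8]
tool_rot: [-1.573, -0.001, -0.095]
force: [0.3, 0.3, -0.3]
width: 54.8
[ 543.2 -133.9   17.8] [-1.573e+00 -6.000e-04 -9.510e-02] F [ 0.31  0.28 -0.32] w 54.8 clk 17.05
shift [-0.3 10.8  3.4] rot [ 0.0022 -0.0041  0.0006]
```

View pics/s19.png

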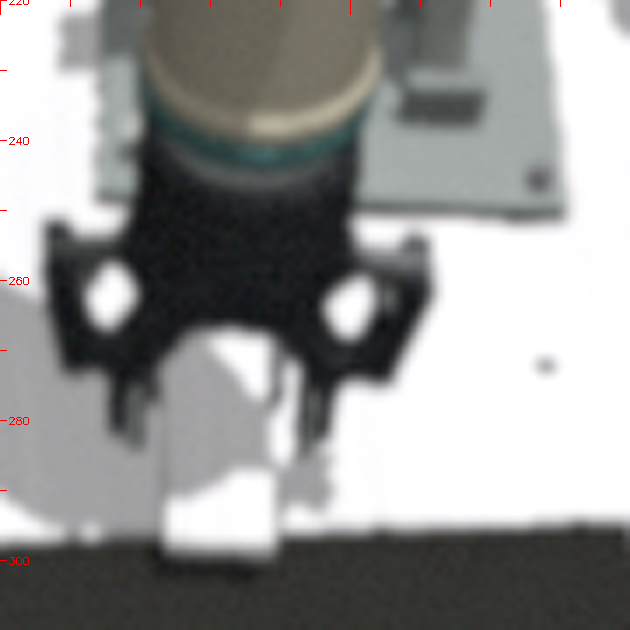

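```bash
python3 -m jog '[{"x":0,"y":4,"z":0,"ax":0,"ay":0,"az":0,"grip":52},{"x":0,"y":8,"z":0,"ax":0,"ay":0,"az":0,"grip":50},{"x":0,"y":12,"z":0,"ax":0,"ay":0,"az":0,"grip":50},{"x":0,"y":12,"z":0,"ax":0,"ay":0,"az":0,"grip":50}]';python3 -m jog '[{"x":0,"y":0,"z":0,"ax":0,"ay":0,"az":0,"grip":42},{"x":0,"y":0,"z":0,"ax":0,"ay":0,"az":0,"grip":30},{"x":0,"y":0,"z":0,"ax":0,"ay":0,"az":0,"grip":30},{"x":0,"y":0,"z":0,"ax":0,"ay":0,"az":0,"grip":30}]'
```

```text
clock: 17.55
eef_pos: [543.1, -129.7, 4.8]
tool_rot: [-1.57, 0.001, -0.09]
force: [-0.0, 0.2, -0.7]
width: 50.0
clock: 17.95
eef_pos: [543.6, -130.2, 5.8]
tool_rot: [-1.571, -0.0, -0.091]
force: [0.2, 0.4, 1.3]
width: 37.8
```

```bash
python3 -m jog '[{"x":0,"y":0,"z":5,"ax":0,"ay":0,"az":0,"grip":30},{"x":0,"y":0,"z":10,"ax":0,"ay":0,"az":0,"grip":30},{"x":0,"y":0,"z":15,"ax":0,"ay":0,"az":0,"grip":30},{"x":0,"y":0,"z":20,"ax":0,"ay":0,"az":0,"grip":30},{"x":0,"y":0,"z":24,"ax":0,"ay":0,"az":0,"grip":30}]';python3 -m jog '[{"x":0,"y":0,"z":3,"ax":0,"ay":0,"az":0,"grip":30},{"x":0,"y":0,"z":6,"ax":0,"ay":0,"az":0,"grip":30},{"x":0,"y":0,"z":9,"ax":0,"ay":0,"az":0,"grip":30},{"x":0,"y":0,"z":12,"ax":0,"ay":0,"az":0,"grip":30},{"x":0,"y":0,"z":12,"ax":0,"ay":0,"az":0,"grip":30}]'; python3 - <<'E'
from h import *
s=get_image("side");t=get_image("top")
crop(s,325,200,90,90,7,"pics/s20.png")
E
```

```text
clock: 18.45
eef_pos: [546.2, -106.3, 5.8]
tool_rot: [-1.572, -0.001, -0.091]
force: [0.3, -2.5, 3.8]
width: 37.8
clock: 18.95
eef_pos: [547.2, -94.4, 5.8]
tool_rot: [-1.571, -0.001, -0.091]
force: [1.3, -3.0, 5.8]
width: 37.8
```

View pics/s20.png

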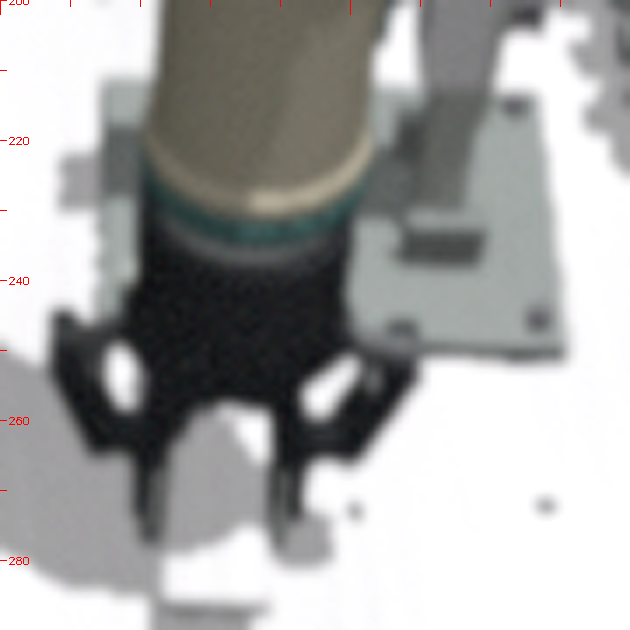

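```bash
python3 -m jog '[{"x":0,"y":-0.6,"z":3,"ax":0,"ay":0,"az":0,"grip":30},{"x":0,"y":-0.6,"z":6,"ax":0,"ay":0,"az":0,"grip":30},{"x":0,"y":-0.6,"z":9,"ax":0,"ay":0,"az":0,"grip":30},{"x":0,"y":-0.6,"z":12,"ax":0,"ay":0,"az":0,"grip":30},{"x":0,"y":-0.6,"z":15,"ax":0,"ay":0,"az":0,"grip":30}]'
```

```text
clock: 19.55
eef_pos: [548.0, -78.6, 5.9]
tool_rot: [-1.57, 0.001, -0.091]
force: [-0.2, -0.6, -0.5]
width: 38.4
```

```bash
python3 -m jog '[{"x":0,"y":0,"z":3,"ax":0,"ay":0,"az":0,"grip":30},{"x":0,"y":0,"z":6,"ax":0,"ay":0,"az":0,"grip":30},{"x":0,"y":0,"z":9,"ax":0,"ay":0,"az":0,"grip":30},{"x":0,"y":0,"z":12,"ax":0,"ay":0,"az":0,"grip":30},{"x":0,"y":0,"z":15,"ax":0,"ay":0,"az":0,"grip":30}]'
```

```text
clock: 20.05
eef_pos: [549.5, -64.2, 6.1]
tool_rot: [-1.571, 0.0, -0.091]
force: [-0.4, -0.6, -1.1]
width: 38.0
```

```bash
python3 -m jog '[{"x":0,"y":0,"z":3,"ax":0,"ay":0,"az":0,"grip":30},{"x":0,"y":0,"z":6,"ax":0,"ay":0,"az":0,"grip":30},{"x":0,"y":0,"z":9,"ax":0,"ay":0,"az":0,"grip":30},{"x":0,"y":0,"z":12,"ax":0,"ay":0,"az":0,"grip":30},{"x":0,"y":0,"z":15,"ax":0,"ay":0,"az":0,"grip":30}]'; python3 - <<'E'
from h import *
s=get_image("side");t=get_image("top")
crop(s,325,180,90,90,7,"pics/s21.png"); crop(t,220,150,120,100,6,"pics/t21.png")
E
```

```text
clock: 20.55
eef_pos: [551.0, -49.4, 6.2]
tool_rot: [-1.571, 0.0, -0.091]
force: [0.8, -0.6, -1.1]
width: 38.2
```

View pics/s21.png

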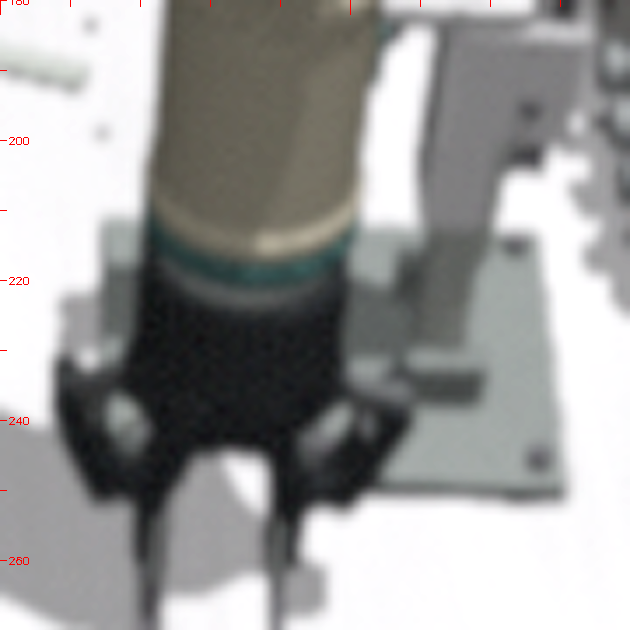

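View pics/t21.png

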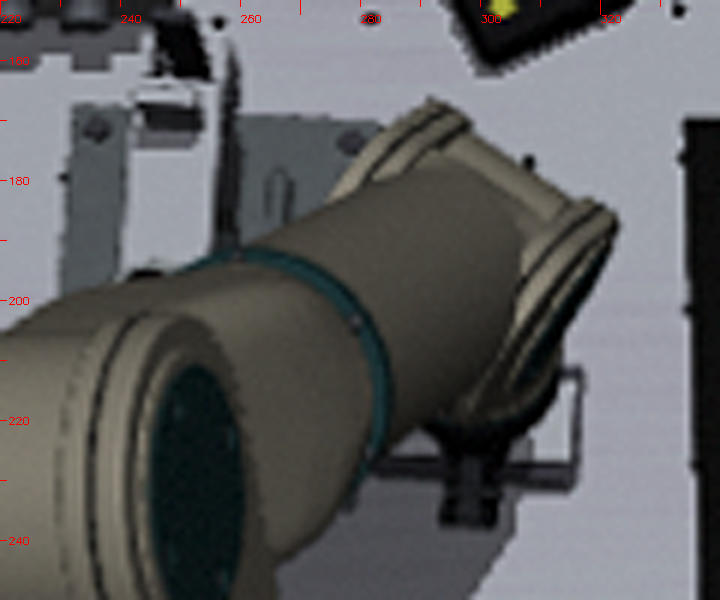

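```bash
python3 -m jog '[{"x":0,"y":0,"z":1.5,"ax":0,"ay":0,"az":0,"grip":30},{"x":0,"y":0,"z":3,"ax":0,"ay":0,"az":0,"grip":30},{"x":0,"y":0,"z":4.5,"ax":0,"ay":0,"az":0,"grip":30},{"x":0,"y":0,"z":6,"ax":0,"ay":0,"az":0,"grip":30},{"x":0,"y":0,"z":7,"ax":0,"ay":0,"az":0,"grip":30}]';python3 -m jog '[{"x":0,"y":0,"z":0.5,"ax":0,"ay":0,"az":0,"grip":30},{"x":0,"y":0,"z":1,"ax":0,"ay":0,"az":0,"grip":30},{"x":0,"y":0,"z":1.5,"ax":0,"ay":0,"az":0,"grip":30}]'
```

```text
clock: 21.15
eef_pos: [551.6, -42.4, 6.1]
tool_rot: [-1.571, 0.0, -0.091]
force: [-0.4, -0.8, -0.7]
width: 37.9
clock: 21.45
eef_pos: [551.7, -41.2, 6.2]
tool_rot: [-1.571, 0.0, -0.091]
force: [-0.0, 0.1, -1.2]
width: 37.7
```

```bash
python3 -m jog '[{"x":0,"y":0,"z":0.5,"ax":0,"ay":0,"az":0,"grip":30},{"x":0,"y":0,"z":1,"ax":0,"ay":0,"az":0,"grip":30},{"x":0,"y":0,"z":1.5,"ax":0,"ay":0,"az":0,"grip":30}]';python3 -m jog '[{"x":0,"y":0,"z":0.5,"ax":0,"ay":0,"az":0,"grip":30},{"x":0,"y":0,"z":1,"ax":0,"ay":0,"az":0,"grip":30}]'
```

```text
clock: 21.75
eef_pos: [551.9, -40.1, 6.2]
tool_rot: [-1.571, -0.0, -0.091]
force: [0.3, -1.5, -2.2]
width: 37.8
clock: 21.95
eef_pos: [551.9, -40.1, 6.2]
tool_rot: [-1.573, -0.0, -0.092]
force: [-0.6, -5.2, -1.2]
width: 38.1
```

```bash
python3 -m jog '[{"x":0,"y":0,"z":-0.4,"ax":0,"ay":0,"az":0,"grip":35},{"x":0,"y":0,"z":-0.4,"ax":0,"ay":0,"az":0,"grip":45},{"x":0,"y":0,"z":-0.4,"ax":0,"ay":0,"az":0,"grip":55},{"x":0,"y":0,"z":-0.4,"ax":0,"ay":0,"az":0,"grip":60},{"x":0,"y":-5,"z":-0.4,"ax":0,"ay":0,"az":0,"grip":60}]';python3 -m jog '[{"x":0,"y":-25,"z":0,"ax":0,"ay":0,"az":0,"grip":60},{"x":0,"y":-60,"z":0,"ax":0,"ay":0,"az":0,"grip":70},{"x":0,"y":-100,"z":0,"ax":0,"ay":0,"az":0,"grip":85},{"x":0,"y":-150,"z":-20,"ax":0,"ay":0,"az":0,"grip":85},{"x":0,"y":-200,"z":-40,"ax":0,"ay":0,"az":0,"grip":85}]'; python3 - <<'E'
from h import *
s=get_image("side");t=get_image("top")
crop(s,325,150,80,140,5,"pics/s22.png"); crop(t,220,150,120,100,6,"pics/t22.png")
E
```

```text
clock: 22.45
eef_pos: [551.5, -38.2, 10.9]
tool_rot: [-1.57, 0.001, -0.091]
force: [-0.6, 0.4, 0.8]
width: 59.8
clock: 22.95
eef_pos: [548.1, -75.5, 206.0]
tool_rot: [-1.57, 0.001, -0.089]
force: [1.6, -0.4, -1.1]
width: 85.1
```

View pics/s22.png

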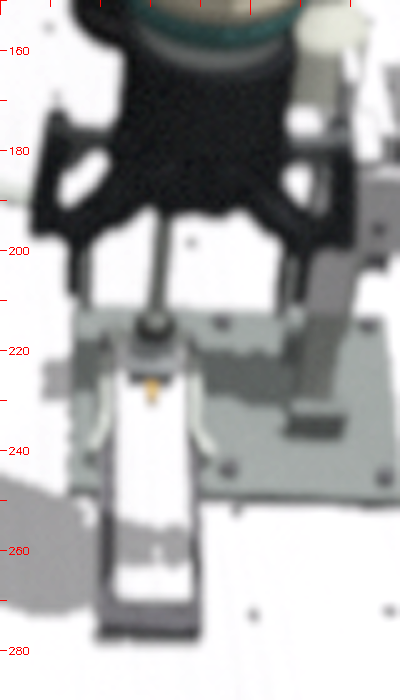

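View pics/t22.png

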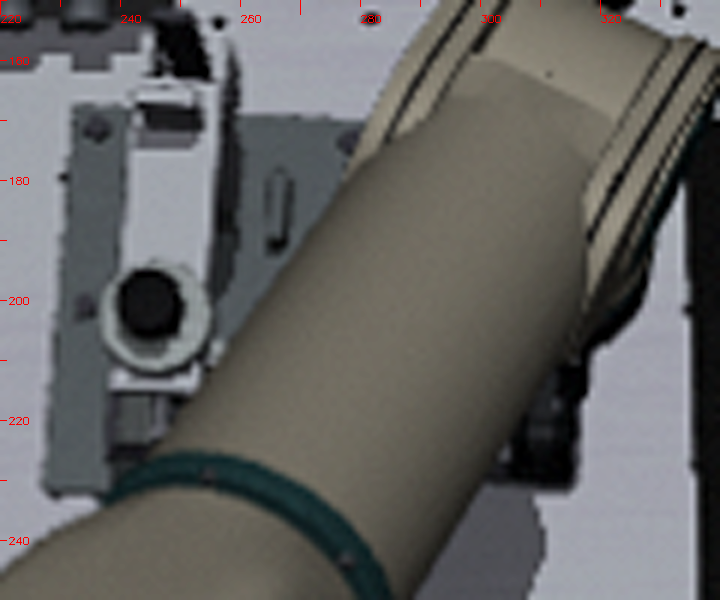

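```bash
python3 - <<'E'
from h import *
s=np.load("s0.npy",allow_pickle=True).item()
f=np.array([562.9,84.7,0]);yp=np.array([.0909,.9959,0]);xp=np.array([.9959,-.0909,0])
for uv in ([348.5,269.6],[362.8,269.6]):
    P=atz(s,[uv],30)[0]-f; print(P@xp,P@yp)
for uv in ([345,275.4],[364.7,275.4]):
    P=atz(s,[uv],20)[0]-f; print("bed",P@xp,P@yp)
E
python3 plan.py 663 80 330 -0.091
```

```text
-17.422152013645444 -171.43096242949485
20.395700031503747 -169.49864197323157
bed -26.088853526488755 -183.4627279621937
bed 25.98568307924785 -180.8218865384605
[552.  -80.6 210.8] [-1.5729 -0.0127 -0.0952] F [ 0.59 -1.45  0.14] w 85.1 clk 23.05
shift [  96.7 -118.4  170.2] rot [ 0.0021 -0.0042  0.0127]
```

```bash
python3 -m jog '[{"x":20,"y":-40,"z":0,"ax":0,"ay":0,"az":0,"grip":85},{"x":45,"y":-80,"z":10,"ax":0,"ay":0,"az":0,"grip":85},{"x":70,"y":-100,"z":40,"ax":0,"ay":0,"az":0,"grip":85},{"x":90,"y":-105,"z":80,"ax":0,"ay":0,"az":0,"grip":85},{"x":97,"y":-105,"z":120,"ax":0,"ay":0,"az":0,"grip":85}]';python3 -m jog '[{"x":0,"y":0,"z":30,"ax":0,"ay":0,"az":0,"grip":85},{"x":0,"y":0,"z":40,"ax":0,"ay":0,"az":0,"grip":85},{"x":0,"y":0,"z":40,"ax":0,"ay":0,"az":0,"grip":85}]';python3 plan.py 661 75.8 203 -0.091
```

```text
clock: 23.55
eef_pos: [658.0, 36.1, 309.9]
tool_rot: [-1.57, -0.003, -0.091]
force: [0.2, 0.2, 0.5]
width: 85.0
clock: 23.85
eef_pos: [659.2, 76.8, 308.2]
tool_rot: [-1.57, 0.001, -0.088]
force: [0.4, 0.6, 0.2]
width: 85.0
[659.2  76.8 308.2] [-1.5703e+00  1.5000e-03 -8.7500e-02] F [0.4  0.65 0.22] w 85.0 clk 23.85
shift [  2.  105.2  -0.9] rot [-0.0005  0.0035 -0.0015]
```

```bash
python3 -m jog '[{"x":2,"y":20,"z":-1,"ax":0,"ay":0,"az":0,"grip":85},{"x":2,"y":45,"z":-1,"ax":0,"ay":0,"az":0,"grip":85},{"x":2,"y":60,"z":-1,"ax":0,"ay":0,"az":0,"grip":85},{"x":2,"y":60,"z":-1,"ax":0,"ay":0,"az":0,"grip":85}]';python3 plan.py 661 75.8 203 -0.091;python3 - <<'E'
from h import *
s=get_image("side");t=get_image("top");p=read_state()["eef_pos"]
f=np.array([562.9,84.7,0]);yp=np.array([.0909,.9959,0]);xp=np.array([.9959,-.0909,0]); o=f+95*xp
P=[o-12*xp+[0,0,256],o+30*xp+[0,0,254],o+24*xp+[0,0,254],o-4*xp+[0,0,256]]
crop(s,345,110,80,90,7,"pics/s23.png",proj(s,P+[p+[0,0,17]])); crop(t,220,140,80,80,7,"pics/t23.png",proj(t,P))
E
```

```text
clock: 24.25
eef_pos: [659.6, 70.8, 246.8]
tool_rot: [-1.573, 0.005, -0.094]
force: [0.0, -0.5, -0.0]
width: 85.2
[659.6  70.8 246.8] [-1.5727  0.0047 -0.0944] F [ 0.05 -0.47 -0.01] w 85.2 clk 24.25
shift [ 1.1 43.8  5.2] rot [ 0.0019 -0.0034 -0.0047]
```

View pics/s23.png

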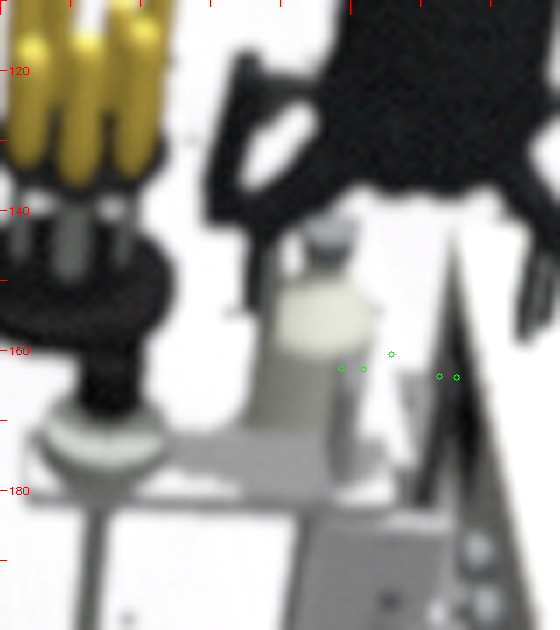

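View pics/t23.png

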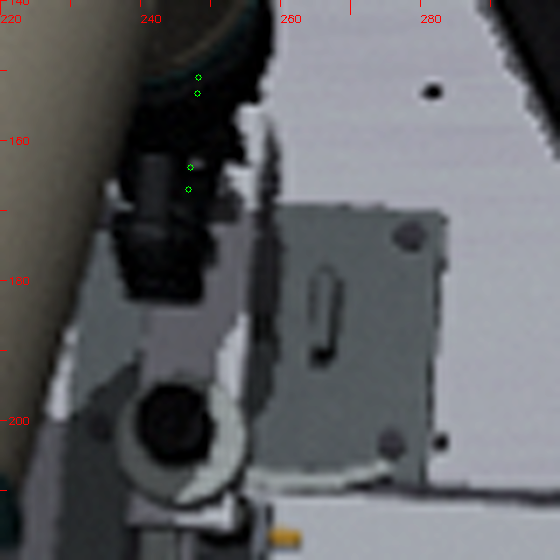

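```bash
python3 - <<'E'
from h import *
s=np.load("s0.npy",allow_pickle=True).item();t=np.load("t0.npy",allow_pickle=True).item()
f=np.array([562.9,84.7,0]);yp=np.array([.0909,.9959,0]);xp=np.array([.9959,-.0909,0]); o=f+95*xp
P=[o+a*xp+b*yp+[0,0,c-30] for a,b,c in [(-12,-13,256),(-4,-13,256),(24,-9,254),(30,-9,254),(-12,13,256),(-4,13,256),(24,9,254),(30,9,254)]]
for nm,d,c0 in (("s",s,(380,155,40,45)),("t",t,(225,145,50,45))):
    d["color"]=np.clip(d["color"].astype(float)*(.7 if nm=="s" else 1),0,255).astype(np.uint8)
    crop(d,*c0,12,f"pics/{nm}24.png",proj(d,P))
E
```

```text
(no output)
```

View pics/s24.png

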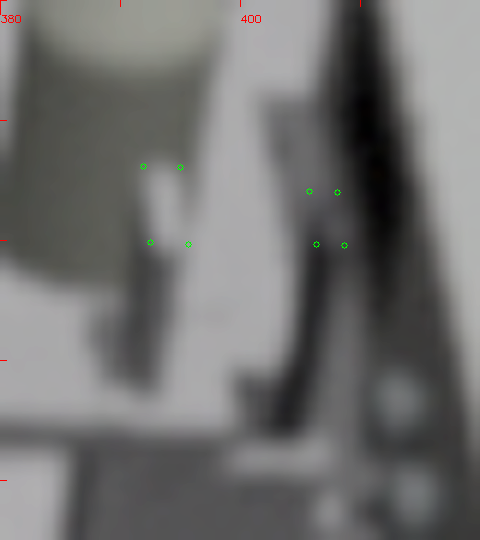

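View pics/t24.png

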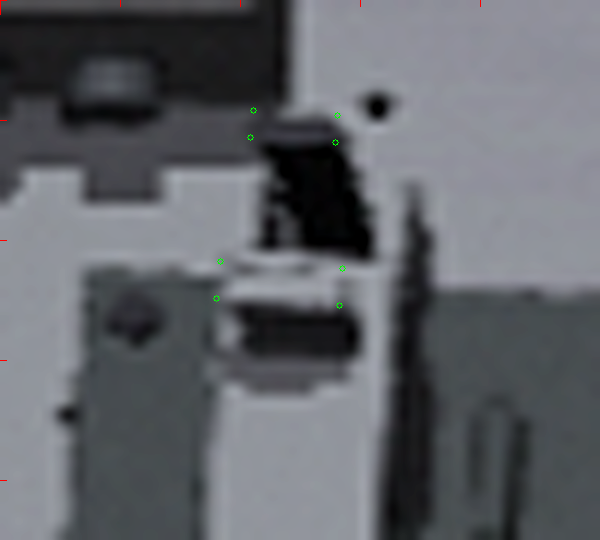

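```bash
python3 -m jog '[{"x":0,"y":10,"z":0,"ax":0,"ay":0,"az":0,"grip":85},{"x":0,"y":20,"z":0,"ax":0,"ay":0,"az":0,"grip":85},{"x":0,"y":20,"z":0,"ax":0,"ay":0,"az":0,"grip":80},{"x":0,"y":20,"z":0,"ax":0,"ay":0,"az":0,"grip":75}]';python3 plan.py 661 74.8 203 -0.091;python3 - <<'E'
from h import *
s=get_image("side");t=get_image("top");p=read_state()["eef_pos"]
s["color"]=(s["color"]*.7).astype(np.uint8)
crop(s,365,130,60,60,10,"pics/s25.png",proj(s,[p+[0,0,17]])); crop(t,220,140,80,80,7,"pics/t25.png")
E
```

```text
clock: 24.75
eef_pos: [661.4, 73.4, 228.7]
tool_rot: [-1.571, 0.001, -0.091]
force: [-0.0, 0.1, -0.7]
width: 75.0
[661.4  73.4 228.7] [-1.571e+00  7.000e-04 -9.090e-02] F [-0.03  0.06 -0.71] w 75.0 clk 24.75
shift [-0.5 25.7  1.4] rot [ 0.0002  0.0001 -0.0007]
```

View pics/s25.png

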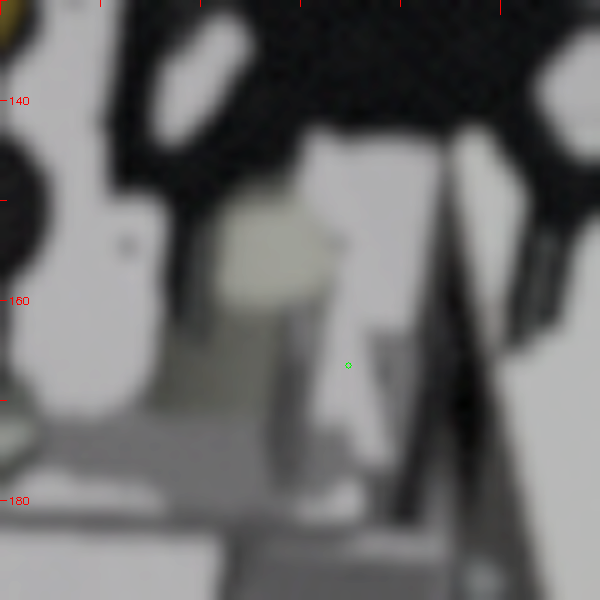

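```bash
python3 -m jog '[{"x":0,"y":8,"z":1,"ax":0,"ay":0,"az":0,"grip":75},{"x":0,"y":16,"z":1,"ax":0,"ay":0,"az":0,"grip":75},{"x":0,"y":22,"z":1,"ax":0,"ay":0,"az":0,"grip":75},{"x":0,"y":22,"z":1,"ax":0,"ay":0,"az":0,"grip":66},{"x":0,"y":22,"z":1,"ax":0,"ay":0,"az":0,"grip":60}]';python3 - <<'E'
from h import *
s=get_image("side");p=read_state()["eef_pos"]
s["color"]=(s["color"]*.7).astype(np.uint8)
crop(s,365,130,60,60,10,"pics/s26.png",proj(s,[p+[0,0,17]]))
E
```

```text
clock: 25.35
eef_pos: [661.6, 74.2, 206.7]
tool_rot: [-1.571, 0.0, -0.091]
force: [-0.9, -0.8, 0.9]
width: 59.8
```

View pics/s26.png

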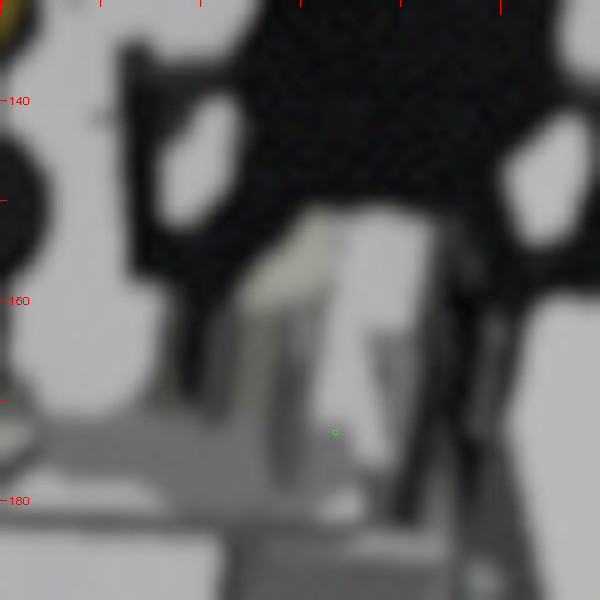

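```bash
python3 -m jog '[{"x":5,"y":0,"z":0,"ax":0,"ay":0,"az":0,"grip":60},{"x":9,"y":0,"z":0,"ax":0,"ay":0,"az":0,"grip":60},{"x":9,"y":0,"z":0,"ax":0,"ay":0,"az":0,"grip":54},{"x":9,"y":0,"z":0,"ax":0,"ay":0,"az":0,"grip":50},{"x":9,"y":0,"z":0,"ax":0,"ay":0,"az":0,"grip":50}]';python3 plan.py 661 74.8 206 -0.091;python3 - <<'E'
from h import *
s=get_image("side");p=read_state()["eef_pos"]
s["color"]=(s["color"]*.7).astype(np.uint8)
crop(s,365,130,60,60,10,"pics/s27.png",proj(s,[p+[0,0,17]]))
E
```

```text
clock: 25.9
eef_pos: [670.1, 73.4, 206.9]
tool_rot: [-1.571, 0.001, -0.091]
force: [-1.9, -0.2, 1.3]
width: 49.9
[670.1  73.4 206.9] [-1.5708e+00  1.1000e-03 -9.1100e-02] F [-1.92 -0.23  1.29] w 49.9 clk 25.9
shift [-9.2  1.   0.5] rot [ 0.     -0.0001 -0.0011]
```

View pics/s27.png

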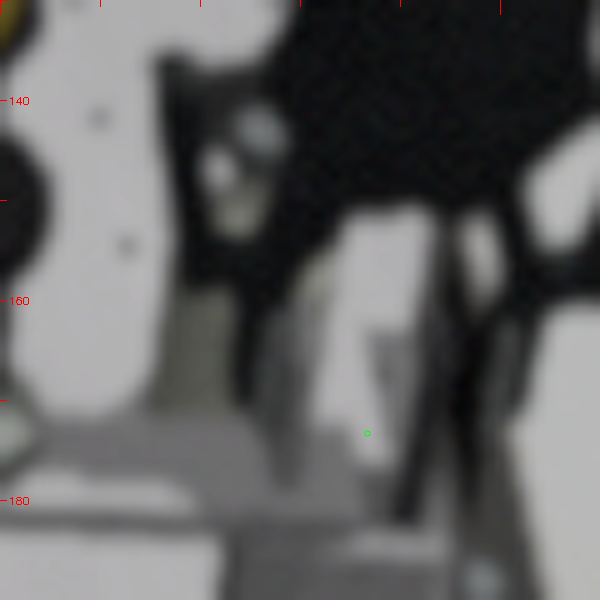

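```bash
python3 -m jog '[{"x":1,"y":0,"z":0,"ax":0,"ay":0,"az":0,"grip":50},{"x":2,"y":0,"z":0,"ax":0,"ay":0,"az":0,"grip":50},{"x":2,"y":0,"z":0,"ax":0,"ay":0,"az":0,"grip":50}]'
```

```text
clock: 26.25
eef_pos: [669.9, 73.5, 206.7]
tool_rot: [-1.571, 0.006, -0.091]
force: [-8.0, -0.6, 3.7]
width: 50.2
```

```bash
python3 -m jog '[{"x":0,"y":0,"z":0,"ax":0,"ay":0,"az":0,"grip":48},{"x":0,"y":0,"z":0,"ax":0,"ay":0,"az":0,"grip":46},{"x":0,"y":0,"z":0,"ax":0,"ay":0,"az":0,"grip":45},{"x":0,"y":0,"z":0,"ax":0,"ay":0,"az":0,"grip":45}]'
```

```text
clock: 26.65
eef_pos: [667.4, 73.8, 206.9]
tool_rot: [-1.57, 0.011, -0.091]
force: [-14.7, 0.7, 9.6]
width: 44.8
```

```bash
python3 -m jog '[{"x":0,"y":-1,"z":0,"ax":0,"ay":0,"az":0,"grip":45},{"x":0,"y":-2,"z":0,"ax":0,"ay":0,"az":0,"grip":45},{"x":0,"y":-2.5,"z":0,"ax":0,"ay":0,"az":0,"grip":45},{"x":0,"y":-2.5,"z":0,"ax":0,"ay":0,"az":0,"grip":45}]'
```

```text
clock: 27.05
eef_pos: [667.3, 73.7, 207.4]
tool_rot: [-1.571, 0.012, -0.091]
force: [-11.1, 0.1, -0.5]
width: 45.2
```

```bash
python3 -m jog '[{"x":0.7,"y":-1,"z":0,"ax":0,"ay":0,"az":0,"grip":45},{"x":0.7,"y":-1.5,"z":0,"ax":0,"ay":0,"az":0,"grip":45},{"x":0.7,"y":-1.5,"z":0,"ax":0,"ay":0,"az":0,"grip":45},{"x":0.7,"y":-1.5,"z":0,"ax":0,"ay":0,"az":0,"grip":45}]'
```

```text
clock: 27.45
eef_pos: [667.2, 73.7, 207.5]
tool_rot: [-1.572, 0.014, -0.091]
force: [-10.9, -0.5, -5.0]
width: 45.4
```

```bash
python3 -m jog '[{"x":-0.4,"y":-0.4,"z":0,"ax":0,"ay":0,"az":0,"grip":44},{"x":-0.7,"y":-0.7,"z":0,"ax":0,"ay":0,"az":0,"grip":43},{"x":-1.0,"y":-1,"z":0,"ax":0,"ay":0,"az":0,"grip":42},{"x":-1.3,"y":-1.2,"z":0,"ax":0,"ay":0,"az":0,"grip":41},{"x":-1.3,"y":-1.2,"z":0,"ax":0,"ay":0,"az":0,"grip":41}]'
```

```text
clock: 27.95
eef_pos: [665.2, 73.9, 208.4]
tool_rot: [-1.572, 0.016, -0.091]
force: [-13.0, 0.1, -5.9]
width: 41.2
```

```bash
python3 -m jog '[{"x":-0.3,"y":-0.3,"z":0,"ax":0,"ay":0,"az":0,"grip":40},{"x":-0.6,"y":-0.6,"z":0,"ax":0,"ay":0,"az":0,"grip":39},{"x":-0.9,"y":-0.9,"z":0,"ax":0,"ay":0,"az":0,"grip":38},{"x":-0.9,"y":-0.9,"z":0,"ax":0,"ay":0,"az":0,"grip":38}]'; python3 - <<'E'
from h import *
s=get_image("side");p=read_state()["eef_pos"]
s["color"]=(s["color"]*.7).astype(np.uint8)
crop(s,365,130,60,60,10,"pics/s28.png",proj(s,[p+[0,0,17]]))
E
```

```text
clock: 28.35
eef_pos: [663.7, 74.0, 209.1]
tool_rot: [-1.572, 0.017, -0.091]
force: [-13.0, 0.0, -7.4]
width: 38.2
```

View pics/s28.png

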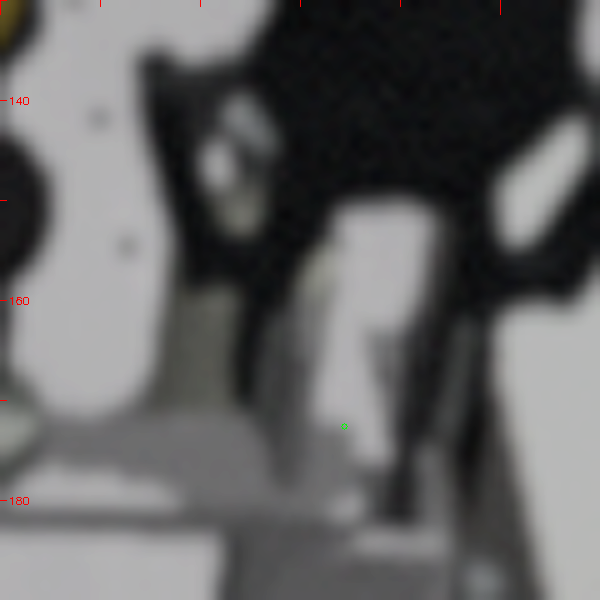

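```bash
python3 -m jog '[{"x":-0.3,"y":0,"z":0,"ax":0,"ay":0,"az":0,"grip":37},{"x":-0.6,"y":-0.2,"z":0,"ax":0,"ay":0,"az":0,"grip":36},{"x":-0.9,"y":-0.4,"z":0,"ax":0,"ay":0,"az":0,"grip":35},{"x":-1.2,"y":-0.6,"z":0,"ax":0,"ay":0,"az":0,"grip":34},{"x":-1.5,"y":-0.8,"z":0,"ax":0,"ay":0,"az":0,"grip":33}]'
```

```text
clock: 28.9
eef_pos: [661.2, 74.2, 209.5]
tool_rot: [-1.572, 0.019, -0.091]
force: [-15.5, 0.6, -6.2]
width: 33.1
```

Still holding; now close down to the lever stop.

```bash
python3 -m jog '[{"x":-0.4,"y":-0.2,"z":0,"ax":0,"ay":0,"az":0,"grip":32},{"x":-0.8,"y":-0.3,"z":0,"ax":0,"ay":0,"az":0,"grip":31},{"x":-1.2,"y":-0.4,"z":0,"ax":0,"ay":0,"az":0,"grip":30},{"x":-1.5,"y":-0.4,"z":0,"ax":0,"ay":0,"az":0,"grip":28},{"x":-1.5,"y":-0.4,"z":0,"ax":0,"ay":0,"az":0,"grip":24}]';  python3 - <<'E'
from h import *
s=get_image("side");p=read_state()["eef_pos"]
print(read_state()["force"],read_state()["width"])
s["color"]=(s["color"]*.7).astype(np.uint8)
crop(s,330,130,90,100,6,"pics/s29.png",proj(s,[p+[0,0,17]]))
E
```

```text
clock: 29.4
eef_pos: [659.8, 74.4, 210.0]
tool_rot: [-1.572, 0.019, -0.091]
force: [-18.0, 0.3, -7.3]
width: 29.3
[-17.92950785   0.94501202  -7.07405663] 29.715114691715144
```

View pics/s29.png

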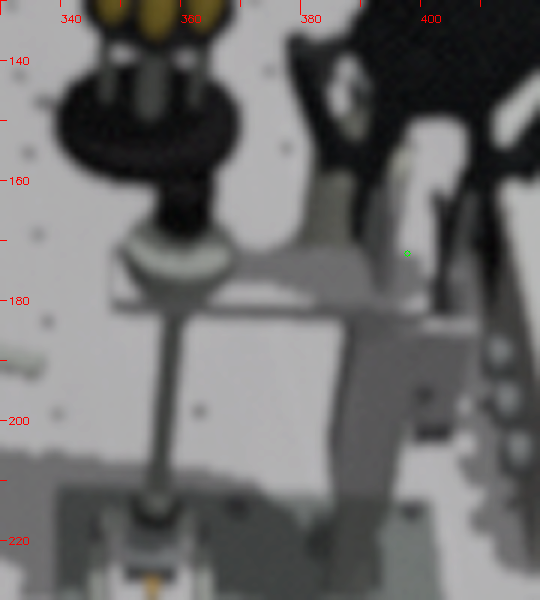

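```bash
python3 -m jog '[{"x":-0.8,"y":0,"z":0,"ax":0,"ay":0,"az":0,"grip":20},{"x":-1.6,"y":0.5,"z":0,"ax":0,"ay":0,"az":0,"grip":20},{"x":-2.4,"y":1.5,"z":0,"ax":0,"ay":0,"az":0,"grip":20},{"x":-3,"y":2.5,"z":0,"ax":0,"ay":0,"az":0,"grip":20},{"x":-3,"y":3.5,"z":0,"ax":0,"ay":0,"az":0,"grip":20}]';python3 -m jog '[{"x":0,"y":1,"z":0,"ax":0,"ay":0,"az":0,"grip":20},{"x":0,"y":2,"z":0,"ax":0,"ay":0,"az":0,"grip":20},{"x":0,"y":3,"z":0,"ax":0,"ay":0,"az":0,"grip":20},{"x":0,"y":4,"z":0,"ax":0,"ay":0,"az":0,"grip":20},{"x":0,"y":5,"z":0,"ax":0,"ay":0,"az":0,"grip":20}]'
```

```text
clock: 29.95
eef_pos: [659.9, 74.4, 207.9]
tool_rot: [-1.571, 0.012, -0.091]
force: [-11.8, -0.0, -4.9]
width: 29.3
clock: 30.45
eef_pos: [659.9, 74.4, 202.8]
tool_rot: [-1.572, 0.012, -0.091]
force: [-13.2, 0.2, -4.5]
width: 29.5
```

```bash
python3 -m jog '[{"x":-0.5,"y":1,"z":0,"ax":0,"ay":0,"az":0,"grip":20},{"x":-1,"y":2,"z":0,"ax":0,"ay":0,"az":0,"grip":20},{"x":-1.5,"y":3,"z":0,"ax":0,"ay":0,"az":0,"grip":20},{"x":-2,"y":4,"z":0,"ax":0,"ay":0,"az":0,"grip":20},{"x":-2.5,"y":5,"z":0,"ax":0,"ay":0,"az":0,"grip":20}]';python3 -m jog '[{"x":-0.5,"y":0.7,"z":0,"ax":0,"ay":0,"az":0,"grip":20},{"x":-1,"y":1.4,"z":0,"ax":0,"ay":0,"az":0,"grip":20},{"x":-1,"y":2.1,"z":0,"ax":0,"ay":0,"az":0,"grip":20},{"x":-1,"y":2.1,"z":0,"ax":0,"ay":0,"az":0,"grip":20}]'; python3 - <<'E'
from h import *
s=get_image("side")
s["color"]=(s["color"]*.7).astype(np.uint8)
crop(s,330,130,90,100,6,"pics/s30.png")
E
```

```text
clock: 30.95
eef_pos: [659.9, 74.4, 198.7]
tool_rot: [-1.572, 0.006, -0.091]
force: [-5.7, -0.1, -5.6]
width: 29.1
clock: 31.35
eef_pos: [659.9, 74.4, 197.1]
tool_rot: [-1.571, 0.004, -0.091]
force: [-5.7, -0.3, -5.7]
width: 29.0
```

View pics/s30.png

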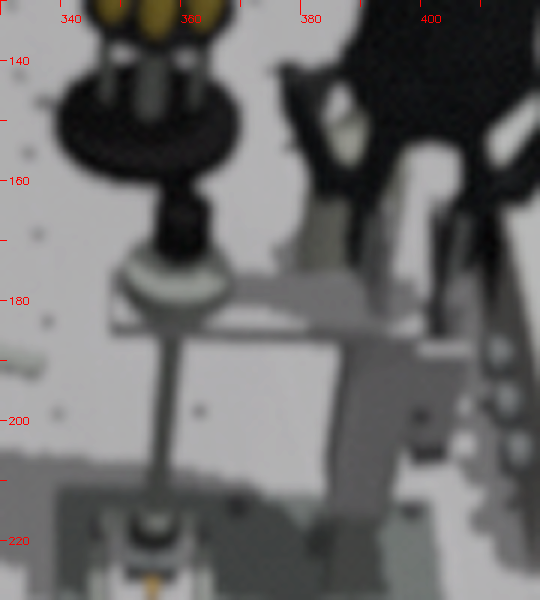

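```bash
python3 -m jog '[{"x":0,"y":0.7,"z":0,"ax":0,"ay":0,"az":0,"grip":20},{"x":0,"y":1.4,"z":0,"ax":0,"ay":0,"az":0,"grip":20},{"x":0,"y":2.1,"z":0,"ax":0,"ay":0,"az":0,"grip":20},{"x":0,"y":2.8,"z":0,"ax":0,"ay":0,"az":0,"grip":20},{"x":0,"y":3,"z":0,"ax":0,"ay":0,"az":0,"grip":20}]';python3 -m jog '[{"x":0,"y":0.4,"z":0,"ax":0,"ay":0,"az":0,"grip":20},{"x":0,"y":0.8,"z":0,"ax":0,"ay":0,"az":0,"grip":20},{"x":0,"y":0.8,"z":0,"ax":0,"ay":0,"az":0,"grip":20}]'
```

```text
clock: 31.9
eef_pos: [660.0, 74.4, 194.2]
tool_rot: [-1.571, 0.004, -0.091]
force: [-6.4, -0.2, -6.2]
width: 28.9
clock: 32.2
eef_pos: [660.0, 74.4, 193.4]
tool_rot: [-1.571, 0.004, -0.091]
force: [-6.0, -0.1, -5.4]
width: 29.1
```

```bash
python3 -m jog '[{"x":0,"y":0.4,"z":0,"ax":0,"ay":0,"az":0,"grip":20},{"x":0,"y":0.8,"z":0,"ax":0,"ay":0,"az":0,"grip":20},{"x":0,"y":0.8,"z":0,"ax":0,"ay":0,"az":0,"grip":20}]'
```

```text
clock: 32.5
eef_pos: [660.0, 74.4, 192.6]
tool_rot: [-1.571, 0.004, -0.091]
force: [-5.5, 0.1, -5.6]
width: 28.7
```

```bash
python3 -m jog '[{"x":0,"y":0.3,"z":0,"ax":0,"ay":0,"az":0,"grip":20},{"x":0,"y":0.6,"z":0,"ax":0,"ay":0,"az":0,"grip":20},{"x":0,"y":0.6,"z":0,"ax":0,"ay":0,"az":0,"grip":20}]'; python3 -m jog '[{"x":0,"y":0.3,"z":0,"ax":0,"ay":0,"az":0,"grip":20},{"x":0,"y":0.5,"z":0,"ax":0,"ay":0,"az":0,"grip":20},{"x":0,"y":0.5,"z":0,"ax":0,"ay":0,"az":0,"grip":20}]'
```

```text
clock: 32.8
eef_pos: [660.0, 74.4, 192.0]
tool_rot: [-1.571, 0.004, -0.091]
force: [-6.1, -0.6, -5.7]
width: 29.0
clock: 33.1
eef_pos: [660.0, 74.4, 191.8]
tool_rot: [-1.571, 0.004, -0.091]
force: [-5.6, -0.1, -4.4]
width: 29.0
```

```bash
python3 -m jog '[{"x":0,"y":0.3,"z":0,"ax":0,"ay":0,"az":0,"grip":20},{"x":0,"y":0.5,"z":0,"ax":0,"ay":0,"az":0,"grip":20},{"x":0,"y":0.5,"z":0,"ax":0,"ay":0,"az":0,"grip":20}]'
```

```text
clock: 33.4
eef_pos: [660.0, 74.4, 191.8]
tool_rot: [-1.571, 0.004, -0.091]
force: [-7.3, -0.5, -1.6]
width: 28.8
```

```bash
python3 -m jog '[{"x":-0.5,"y":0.3,"z":0,"ax":0,"ay":0,"az":0,"grip":20},{"x":-1,"y":0.4,"z":0,"ax":0,"ay":0,"az":0,"grip":20},{"x":-1,"y":0.4,"z":0,"ax":0,"ay":0,"az":0,"grip":20}]'
```

```text
clock: 33.7
eef_pos: [660.0, 74.4, 191.8]
tool_rot: [-1.571, 0.001, -0.091]
force: [-6.1, -0.2, -1.7]
width: 29.0
```

```bash
python3 -m jog '[{"x":0,"y":0.3,"z":0,"ax":0,"ay":0,"az":0,"grip":20},{"x":0,"y":0.5,"z":0,"ax":0,"ay":0,"az":0,"grip":20},{"x":0,"y":0.5,"z":0,"ax":0,"ay":0,"az":0,"grip":20}]'
```

```text
clock: 34.0
eef_pos: [660.0, 74.4, 191.8]
tool_rot: [-1.571, 0.001, -0.091]
force: [-6.2, -0.2, 0.3]
width: 28.8
```

```bash
python3 -m jog '[{"x":0,"y":0,"z":0,"ax":0,"ay":0,"az":0,"grip":29},{"x":0,"y":0,"z":0,"ax":0,"ay":0,"az":0,"grip":32},{"x":0,"y":0,"z":0,"ax":0,"ay":0,"az":0,"grip":36},{"x":0,"y":0,"z":0,"ax":0,"ay":0,"az":0,"grip":45},{"x":0,"y":0,"z":0,"ax":0,"ay":0,"az":0,"grip":55}]';python3 -m jog '[{"x":3,"y":0,"z":0,"ax":0,"ay":0,"az":0,"grip":75},{"x":3,"y":0,"z":0,"ax":0,"ay":0,"az":0,"grip":80},{"x":3,"y":-5,"z":0,"ax":0,"ay":0,"az":0,"grip":80},{"x":3,"y":-20,"z":0,"ax":0,"ay":0,"az":0,"grip":80},{"x":3,"y":-50,"z":0,"ax":0,"ay":0,"az":0,"grip":80}]';python3 -m jog '[{"x":0,"y":-40,"z":0,"ax":0,"ay":0,"az":0,"grip":80},{"x":0,"y":-80,"z":0,"ax":0,"ay":0,"az":0,"grip":80},{"x":0,"y":-100,"z":0,"ax":0,"ay":0,"az":0,"grip":80},{"x":0,"y":-100,"z":0,"ax":0,"ay":0,"az":0,"grip":80}]'; python3 - <<'E'
from h import *
s=get_image("side");t=get_image("top")
s["color"]=(s["color"]*.7).astype(np.uint8)
f=np.array([562.9,84.7,0])
P=[f+[0,0,46+197],f+[0,0,46]]
print(proj(s,[f+[0,0,20+k+197] for k in (24,26,34)]))
crop(s,325,150,90,130,5,"pics/s31.png",proj(s,P)); crop(t,220,150,120,100,6,"pics/t31.png")
cv2.imwrite("pics/s32.png",get_image("side")["color"][:,:,::-1])
E
```

```text
clock: 34.5
eef_pos: [660.9, 74.5, 192.0]
tool_rot: [-1.57, -0.0, -0.091]
force: [0.4, -0.8, -0.3]
width: 54.8
clock: 35.0
eef_pos: [662.2, 74.3, 241.0]
tool_rot: [-1.572, 0.004, -0.091]
force: [0.2, -0.5, -0.6]
width: 80.1
clock: 35.4
eef_pos: [665.6, 73.4, 347.1]
tool_rot: [-1.57, -0.008, -0.091]
force: [0.1, -0.2, 0.0]
width: 79.7
[[360.03210045 165.6789052 ]
 [360.09074988 165.0547633 ]
 [360.32677968 162.54280163]]
```

View pics/s31.png

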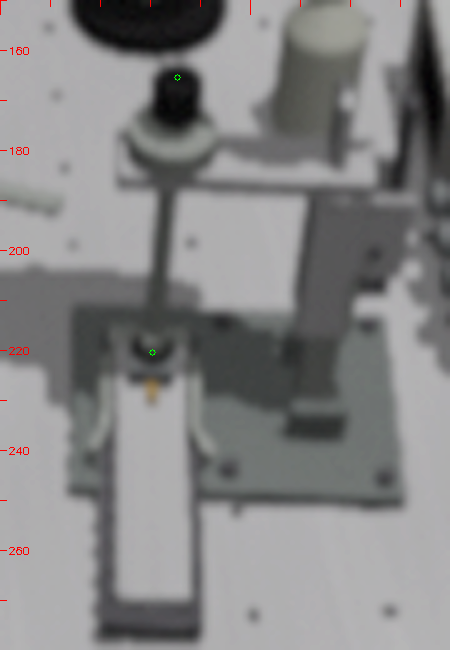

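View pics/s32.png

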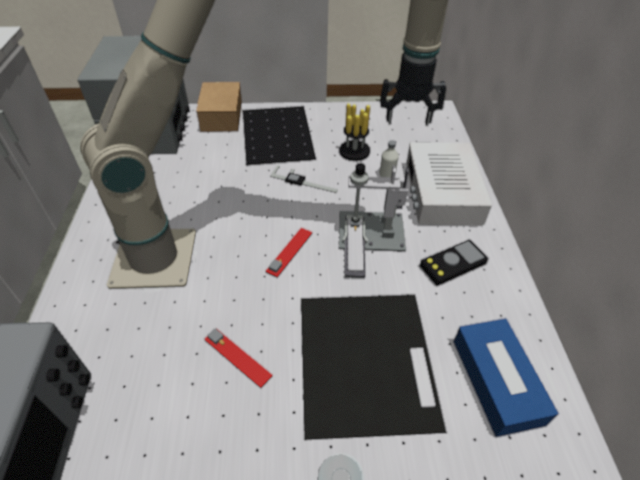

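```bash
python3 -c "
from cell import *
print(finish_job()); print(read_state()['clock'])"
```

```text
the job is handed in; nothing more can be done
None
the job is handed in; nothing more can be done
```

I completed the job and handed it in at about 35.5 s. All the checks I could make agree, but the hand-in reported no verdict.

- **Raising the foot:** I lifted it by the knob from 14 to 44 mm above the bed without touching the lever. The pawl held it there once I let go.
- **Placing the coupon:** I laid it on the bed's open end and slid it in, housing first. The slide stopped about 90 mm on, at about 5 N on the wrist sensor. In the side picture its tail then stood about 12 mm inside the bed's end, which is where it should be when home.
- **Lowering the foot:** I steadied the grip blade first, then squeezed the lever to its stop. I lowered the foot at about 10 mm/s or slower until the wrist carried none of its weight, then let go.
- **Last checks:** In the side picture the knob matches a foot height of about 26 mm, so the foot is on the housing. The coupon is still home and the gripper is clear. No bystander in that picture looks moved, but I did not measure this.

Two things did not go as expected:

- **Gripper height:** The fingertips were about 28 mm higher than the reported TCP position implied. I found this in the pictures and corrected for it from the knob grasp onward.
- **First regrip on the bed:** The fingers closed above the bar and missed it. I checked that the bar had not shifted and gripped it again lower.

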